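# Put the gas-analysis glassware away in its matching holders

### The arm

A 7-joint arm with a two-finger parallel gripper is mounted at the origin on the work surface. World frame = base frame: x ahead of the robot, y to its left, z up, the work surface at z = 0. Lengths are in m, angles in rad, forces in N, time in s.
With the tool pointing down it reaches from about 0.4 to 0.9 m from the base axis. Payload 5.5 kg.
Tool frame: the origin (TCP) lies on the centre line of the jaws, within the pads' length; the fingertips stand 17 mm ahead of it and the grasp point (between the pads) lies 2 mm behind it; z points along the fingers, y is the line along which they close (so a half turn about z gives the same grasp; the last joint's range is limited). The gripper opens to 85 mm and grips with 20 to 120 N. Pads are 22 mm wide; open, the fingers measure 114 mm over their backs; the gripper's body (76 mm by 85 mm) begins 54 mm behind the grasp point. The pads swing forward as they close: fully open they stand 13 mm farther back than shut.
Start: joints at [-0.909, 0.501, -0.427, 1.55, 0.221, 1.138, -0.21], TCP at [0.252, 0.599, 0.248] pointing down, gripper open.
Joint ranges: [-2.88, 2.88], [-0.31, 2.03], [-1.54, 1.56], [0.2, 2.42], [-1.41, 4.55], [0.19, 2.02], [-2.57, 2.57]. Speed limits (rad/s): [2.57, 2.57, 3.14, 3.14, 3.14, 3.14, 3.14].

### API

Orientations are given as [roll, pitch, yaw] about the fixed x, y, z axes, in that order (R = Rz(yaw) Ry(pitch) Rx(roll)).
In Python, from bench import status, eyes, workorder gives the robot as it stands.
- The arm moves only by the tool carry_out, never from a script. Its argument "moves" is a list of rows, each an object of numbers: "tx", "ty", "tz": the shift along the world's x, y, z each as a share of 0.4 m, from -1 to 1; "roll": the turn about the world's z as a share of 0.5 rad, from -1 to 1; "claw": the opening, from 0 (shut) to 1 (fully open). A call has 1 to 12 rows; each row shifts and turns the commanded pose from where the row before left it; what a row does not reach is not made up. A row lasts 1/12 s, in which the tool goes at most 41.7 mm and 7.16 degrees, less where a joint would pass 70% of its speed; a pose out of reach is approached as far as the arm can. A call with a number of a shift or a turn outside -1 to 1 is refused whole. A call with a gripper value outside its range is refused whole. The fingers move at their own pace and stop on an object; "newtons" is the grip in N (left out, the last holds). Time passes only in rows, so rows that do not move let the fingers close. It gives the time, the measured TCP pose, the force, the opening and the grip force at its end, in the units of the state.
- status.sense(): the state, without advancing time (a new reading comes with each control period).
- eyes.snapshot(name): name is "scene" or "top" or "wrist"; returns a dict with "frame" (400x640x3 uint8, red, green, blue), "z_map" (400x640 float32, m along the optical axis (not along the pixel's ray), 0 where there is no reading), "mtx" (3x3 intrinsics, pixels), "distortion" ([k1, k2, p1, p2, k3] as OpenCV has them; the pictures are not rectified), "R" (3x3) and "t" (3): a world point X has camera coordinates R X + t. Camera axes: x right, y down, z forward; pixel columns grow to the right and rows downward; lengths in m; the calibration is good to about 2 mm. A picture is of the moment at which its call begins.
- workorder.close_job(): hands the job in; it is judged then, once.
The state is a dict: "time_s": time; "joints": joint angles; "qvel": joint speeds; "effort": joint torques, N m; "tcp_pos": TCP position; "eef_rot": TCP orientation; "force": force on the tool from outside, world axes, zero at the start; "ft_torque": the same for the moment, N m; "grip_width": finger opening in m; "grip_force": force on a finger pad.
Only numpy, scipy, OpenCV 4.12 (cv2) and the standard library are available. Lean on these libraries where they do the work, as an engineer would, in place of code of your own. Each camera call takes 0.05 s, during which the arm holds its last target. There are 200 camera calls.

### The job

Put the glassware of the gas-analysis set away: stand each of the three corked amber bottles upright in the wooden tray that matches its shape and size, flat on the floor inside the rim, and take the glass sampling tube out of its spring clips sideways through their open side (they do not let it out straight up) and lay it in both notches of the wooden V stand, centred lengthwise. Do it in any order, set everything down gently, and leave the conical flask where it stands.

Things in the scene. Friction and masses are not known exactly. Their poses are not given: they have to be found in the camera images.
- wide_bottle: Wide round amber bottle with a cork. Straight body 58 mm in diameter up to 62 mm, then shoulder, neck and cork to 96 mm total height; 0.15 to 0.31 kg. Grip the straight body. Origin at the centre of its underside, z up. Stands on the bench at the start, anywhere among the other bottles and trays.
- slim_bottle: Slim round amber bottle with a cork. Straight body 34 mm in diameter up to 68 mm, then shoulder, neck and cork to 98 mm total height; 0.08 to 0.17 kg. Grip the straight body. Origin at the centre of its underside, z up. Stands on the bench at the start, anywhere among the other bottles and trays.
- square_bottle: Square amber bottle with a cork. Straight body 44 x 44 mm (sides along its x and y) up to 64 mm, then shoulder, round neck and cork to 96 mm total height; 0.12 to 0.26 kg. Grip the body across two facing flats. Origin at the centre of its underside, z up. Stands on the bench at the start, anywhere among the other bottles and trays.
- wide_tray: Larger round tray, for the wide round bottle: 92 mm outside, 76 mm clear inside the rim. Fixed to the bench. Brown wood, 12 mm high: floor 6 mm above the bench, low rim 8 mm thick and 6 mm above the floor. Origin at the centre of its underside, z up.
- slim_tray: Smaller round tray, for the slim round bottle: 68 mm outside, 52 mm clear inside the rim. Fixed to the bench. Brown wood, 12 mm high: floor 6 mm above the bench, low rim 8 mm thick and 6 mm above the floor. Origin at the centre of its underside, z up.
- square_tray: Square tray, for the square bottle: 78 x 78 mm outside, 62 x 62 mm clear inside the rim, sides along its x and y; the bottle fits in only with its sides about parallel to the rim (any quarter turn). Fixed to the bench. Brown wood, 12 mm high: floor 6 mm above the bench, low rim 8 mm thick and 6 mm above the floor. Origin at the centre of its underside, z up.
- tube: Glass gas-sampling tube, 50 g, lying level along its own y axis: body 22 mm in diameter and 130 mm long, thin ends with rubber caps, 164 mm overall. Origin on its axis, halfway along. At the start its axis is 45 mm above the bench in the two clips of the clip stand.
- clip_stand: Fixed grey stand, base 62 x 130 x 10 mm (x -27 to +35), origin under the tube's middle. Two 16 mm wide steel spring clips at y = -48 and +48 mm, 63 mm high, hold the tube along y, axis 45 mm up; the 80 mm between them is free for a grip from above. Clips open only to -x (post at +x, ledge below, sprung lip above): drawn level to -x with 5 to 12 N the tube is free after 30 mm. Not straight up.
- v_stand: Fixed brown wooden stand for the tube: base 64 x 130 x 10 mm, origin at the centre of its underside. Two V-notched posts, 16 mm wide, at y = -48 and +48 mm, about 54 mm high and 54 mm across in x, 80 mm free between them for the fingers. The notches run along y; lying in both, the tube's axis is 45 mm up, above the stand's y axis. The tube may lie either way round.
- flask: Small corked conical flask of pale glass, 54 mm across the foot, 84 mm high, standing loose between the bottles and trays; not to be moved. Origin at the centre of its underside.
Things that resemble listed ones, but are neither listed nor needed, are in the scene too. Leave any black, green or turquoise look-alike of the slim_bottle alone.

How it is judged:
At the end, for the whole second after the job is handed in: Bottles upright (0.1 rad) on their own trays' floors (within 3 mm), centres within 12 mm (square 15); tube in both V notches: height -5/+4 mm, 6 mm across, 15 mm lengthwise, 0.1 rad; flask upright within 25 mm of its start; all released and still (0.02 m/s) (horizontal distance between wide_bottle and wide_tray below 0.012 m and z of wide_bottle in the frame of wide_tray between 0.003 and 0.009 m and angle between each of wide_bottle, slim_bottle, square_bottle, flask's own z axis and vertical below 0.1 rad and linear speed of each of wide_bottle, slim_bottle, square_bottle, tube below 0.02 m/s and horizontal distance between slim_bottle and slim_tray below 0.012 m and z of slim_bottle in the frame of slim_tray between 0.003 and 0.009 m and horizontal distance between square_bottle and square_tray below 0.015 m and z of square_bottle in the frame of square_tray between 0.003 and 0.009 m and x of tube in the frame of v_stand between -0.006 and 0.006 m and y of tube in the frame of v_stand between -0.015 and 0.015 m and z of tube in the frame of v_stand between 0.04 and 0.049 m and angle between the y axis of tube and the y axis of v_stand, either way round below 0.1 rad and distance of flask from where it was at the start of the episode below 0.025 m); the robot touches nothing.
It fails at once if the wide round bottle is dropped or slammed into its tray (over 0.5 m/s within 24 mm of the tray's floor) (horizontal distance between wide_bottle and wide_tray below 0.03 m and z of wide_bottle in the frame of wide_tray below 0.03 m and linear speed of wide_bottle above 0.5 m/s).
It fails at once if the slim round bottle is dropped or slammed into its tray (over 0.5 m/s within 24 mm of the tray's floor) (horizontal distance between slim_bottle and slim_tray below 0.03 m and z of slim_bottle in the frame of slim_tray below 0.03 m and linear speed of slim_bottle above 0.5 m/s).
It fails at once if the square bottle is dropped or slammed into its tray (over 0.5 m/s within 24 mm of the tray's floor) (horizontal distance between square_bottle and square_tray below 0.03 m and z of square_bottle in the frame of square_tray below 0.03 m and linear speed of square_bottle above 0.5 m/s).
It fails at once if the tube is dropped or slammed onto the V stand (over 0.5 m/s within 25 mm of lying in the notches) (horizontal distance between tube and v_stand below 0.03 m and z of tube in the frame of v_stand below 0.07 m and linear speed of tube above 0.5 m/s).
It fails at once if the flask is knocked away (moved more than 25 mm) (distance of flask from where it was at the start of the episode above 0.025 m).
It also fails if it takes over 112 s, if anything falls off the work surface, if the arm or the gripper's body presses on something with over 40 N, if the wrist force passes 120 N, or if a joint passes its speed limit or range.

## Working session

There is one attempt and no reset: what is moved stays moved. The work goes in short steps, Python scripts to look and compute and a tool call to move; the robot and the scene stay as the last step left them, time stands still between calls to the robot, and variables do not carry over. Pictures are saved under pics/ and viewed, at most 14 in all, crops included, and the job is handed in when it is done.

Besides the shell and the picture viewer there is one more tool, called after "Request:" by a JSON object that holds its "method" and its "body". carry_out: Moves the arm, as the interface text tells. Shift numbers are shares of 0.4 m and turn numbers shares of 0.5 rad, none past 1 either way. Its arguments: {"type":"object","properties":{"moves":{"type":"array","items":{"type":"object","properties":{"tx":{"type":"number"},"ty":{"type":"number"},"tz":{"type":"number"},"roll":{"type":"number"},"claw":{"type":"number"}}}},"newtons":{"type":"number"}},"required":["moves"]}

```bash
ls; mkdir -p pics; cat > h.py <<'E'
import numpy as np, cv2
from bench import status, eyes, workorder
def snap(n):
    d=eyes.snapshot(n); np.savez(f'{n}.npz',**{k:np.asarray(v) for k,v in d.items()}); return d
def save(img,name): cv2.imwrite(f'pics/{name}.png',img[:,:,::-1])
def ray(d,uv):
    p=cv2.undistortPoints(np.array(uv,float).reshape(-1,1,2),d['mtx'],d['distortion']).reshape(-1,2)
    R=np.asarray(d['R']);t=np.asarray(d['t'])
    return -R.T@t, np.c_[p,np.ones(len(p))]@R
def onplane(d,uv,z):
    c,v=ray(d,uv); return c+v*((z-c[2])/v[:,2])[:,None]
def cloud(d):
    h,w=d['z_map'].shape; u,v=np.meshgrid(np.arange(w),np.arange(h))
    c,r=ray(d,np.c_[u.ravel(),v.ravel()]); return (c+r*d['z_map'].reshape(-1,1)).reshape(h,w,3)
E
python3 - <<'E'
from h import *
for n in ('scene','top','wrist'):
    d=snap(n); save(d['frame'],n+'0'); print(n,-np.asarray(d['R']).T@d['t'],np.asarray(d['R'])[2],d['mtx'][0,0],d['distortion'])
print(status.sense())
E
```

```text
pics
scene [ 0.88481049 -0.64776206  0.66310751] [-0.3592504   0.69679901 -0.62081422] 452.6447911098569 [-0.10336677  0.          0.          0.          0.        ]
top [ 0.38090414 -0.00219263  1.18958881] [ 0.16003525  0.01548764 -0.98698979] 491.0246223918351 [-0.14721629  0.          0.          0.          0.        ]
wrist [0.18442963 0.62721076 0.37341881] [ 0.26146241 -0.11192111 -0.95870281] 322.05118654408585 [-0.02722184  0.          0.          0.          0.        ]
{'time_s': 0.15, 'joints': array([-0.90880335,  0.50164078, -0.42687963,  1.55117584,  0.22078924,
        1.13834638, -0.2103209 ]), 'qvel': array([ 0.00198787, -0.00443652, -0.00184503, -0.00300832,  0.00081241,
        0.00249784,  0.00066521]), 'effort': array([-7.47211394e-03, -5.70033467e+01, -5.82596138e+00, -2.81284833e+01,
        1.06060106e-02,  7.85651326e-03, -2.99827764e-05]), 'tcp_pos': array([0.25220357, 0.59852543, 0.24751107]), 'eef_rot': array([-3.14007596e+00, -8.42704351e-05,  2.74285204e+00]), 'force': array([0.41123216, 0.15208615, 0.1824187 ]), 'ft_torque': array([-0.03339952,  0.00779467, -0.00195852]), 'grip_force': 0.0, 'grip_width': 0.0852610684413527}
```

View pics/top0.png

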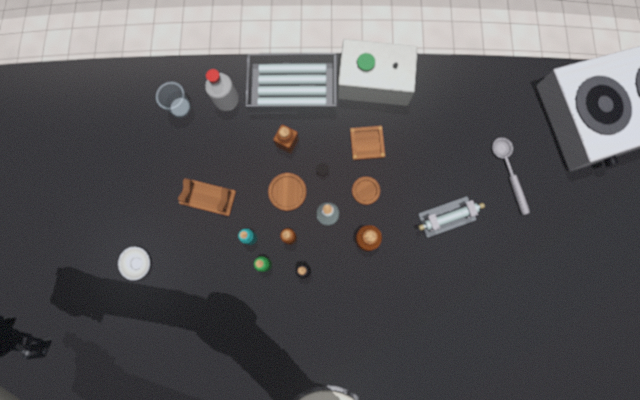

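View pics/scene0.png

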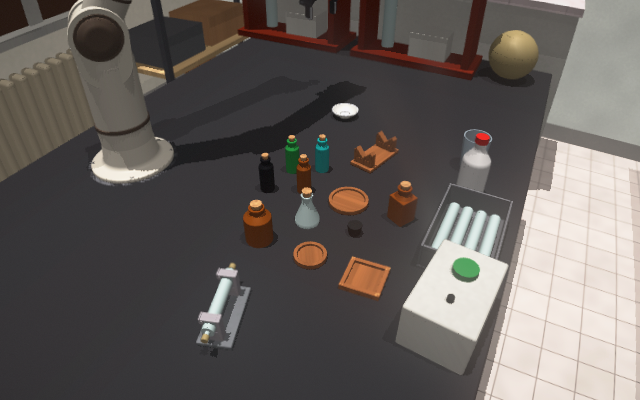

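The top view shows +x up and +y to the left.

Candidates, with top-view pixels:
- **Slim bottle:** amber (288,236). The look-alikes are turquoise (246,236), green (262,264) and black (303,271).
- **Wide bottle:** amber (369,237).
- **Square bottle:** (286,136).
- **Trays:** wide (287,191), slim (366,190), square (368,142).
- **Tube in clips:** (450,216). The look-alike is the rack of tubes at (290,80).
- **V stand:** (207,197).
- **Flask:** (327,212), with a small black stopper at (322,170).

By the description, I choose the amber bottles and the clipped tube. Next I'll measure them.

```bash
cat > m.py <<'E'
from h import *
from scipy.optimize import least_squares
T=dict(np.load('top.npz'));S=dict(np.load('scene.npz'));CT,CS=cloud(T),cloud(S)
P=np.r_[CT.reshape(-1,3),CS.reshape(-1,3)]; C=np.r_[T['frame'].reshape(-1,3),S['frame'].reshape(-1,3)].astype(int)
src=np.r_[np.zeros(256000),np.ones(256000)]
hsv=cv2.cvtColor(C.reshape(1,-1,3).astype(np.uint8),cv2.COLOR_RGB2HSV)[0].astype(int)
amber=(hsv[:,0]<22)&(hsv[:,1]>110)&(C[:,0]>45)
E
python3 - <<'E'
from m import *
print('bench z',[np.median(c[200:260,520 if i==0 else 130:540 if i==0 else 150,2]) for i,c in enumerate((CT,CS))])
names=dict(wide=(369,237),slim=(288,236),square=(286,136),wtray=(287,191),strya=(366,190),sqtray=(368,142),flask=(327,212),tube=(450,216),v=(207,197),blk=(322,170),teal=(246,236),green=(262,264),black=(303,271))
for n,(u,v) in names.items():
    p=CT[v,u]; print(n,p.round(3))
    m=(np.hypot(P[:,0]-p[0],P[:,1]-p[1])<.06)&(P[:,2]>.004)
    if n in('wide','slim','square','wtray','strya','sqtray'): m&=amber
    for s in (0,1):
        q=P[m&(src==s)]
        if len(q): print('  src',s,len(q),'z',np.percentile(q[:,2],[2,50,98]).round(3),'mid',((q.min(0)+q.max(0))/2).round(4)[:2],'ext',np.ptp(q,axis=0)[:2].round(3))
crop=np.hstack([cv2.resize(T['frame'][100:290,170:500],(0,0),fx=1.4,fy=1.4,interpolation=2),cv2.resize(S['frame'][110:360,150:450],(0,0),fx=1.06,fy=1.064,interpolation=2)])
print(crop.shape); save(crop,'crop0')
E
```

```text
bench z [np.float64(0.0010869320768106538), np.float64(0.0018960506584662085)]
wide [ 0.461 -0.093  0.097]
  src 0 445 z [0.037 0.068 0.091] mid [ 0.4624 -0.0952] ext [0.057 0.059]
  src 1 1113 z [0.007 0.061 0.099] mid [ 0.4643 -0.0993] ext [0.058 0.055]
slim [0.462 0.088 0.097]
  src 0 165 z [0.022 0.073 0.099] mid [0.4666 0.0924] ext [0.033 0.033]
  src 1 439 z [0.011 0.061 0.101] mid [0.4696 0.0878] ext [0.031 0.032]
square [0.696 0.097 0.087]
  src 0 364 z [0.018 0.065 0.096] mid [0.7031 0.1018] ext [0.056 0.053]
  src 1 910 z [0.007 0.054 0.099] mid [0.7042 0.0931] ext [0.056 0.046]
wtray [0.579 0.099 0.008]
  src 0 1051 z [0.004 0.009 0.017] mid [0.5781 0.0999] ext [0.091 0.091]
  src 1 905 z [0.006 0.009 0.016] mid [0.5796 0.0974] ext [0.091 0.095]
strya [ 0.582 -0.094  0.008]
  src 0 570 z [0.004 0.009 0.017] mid [ 0.5812 -0.0925] ext [0.064 0.066]
  src 1 749 z [0.005 0.009 0.016] mid [ 0.5832 -0.0943] ext [0.067 0.069]
sqtray [ 0.702 -0.1    0.01 ]
  src 0 939 z [0.004 0.009 0.017] mid [ 0.7024 -0.0975] ext [0.085 0.083]
  src 1 1426 z [0.005 0.009 0.016] mid [ 0.703  -0.0
[... 529 characters left out ...]
5 0.118]
blk [0.628 0.014 0.025]
  src 0 380 z [0.004 0.006 0.029] mid [0.6277 0.0126] ext [0.116 0.116]
  src 1 361 z [0.004 0.014 0.028] mid [0.6294 0.0145] ext [0.112 0.116]
teal [0.462 0.183 0.095]
  src 0 423 z [0.004 0.049 0.101] mid [0.4618 0.1842] ext [0.116 0.115]
  src 1 590 z [0.004 0.05  0.1  ] mid [0.4626 0.1824] ext [0.108 0.109]
green [0.4   0.145 0.098]
  src 0 399 z [0.004 0.029 0.101] mid [0.3995 0.1432] ext [0.115 0.117]
  src 1 482 z [0.004 0.053 0.1  ] mid [0.4063 0.1451] ext [0.106 0.106]
black [0.385 0.054 0.099]
  src 0 1425 z [0.004 1.19  1.19 ] mid [0.3846 0.0537] ext [0.117 0.115]
  src 1 582 z [0.004 0.047 0.099] mid [0.3847 0.0583] ext [0.11  0.104]
(266, 780, 3)
```

```bash
python3 - <<'E'
from h import *
T=dict(np.load('top.npz'));S=dict(np.load('scene.npz'))
a=cv2.resize(S['frame'][250:360,185:265],(0,0),fx=4,fy=4,interpolation=2);b=cv2.resize(T['frame'][190:245,410:495],(0,0),fx=5,fy=5,interpolation=2)
o=np.zeros((440,320+425,3),np.uint8);o[:,:320]=a;o[:275,320:]=b;save(o,'crop1')
E
```

```text
(no output)
```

View pics/crop0.png

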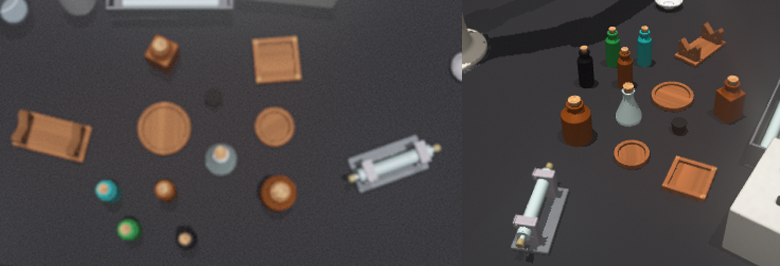

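View pics/crop1.png

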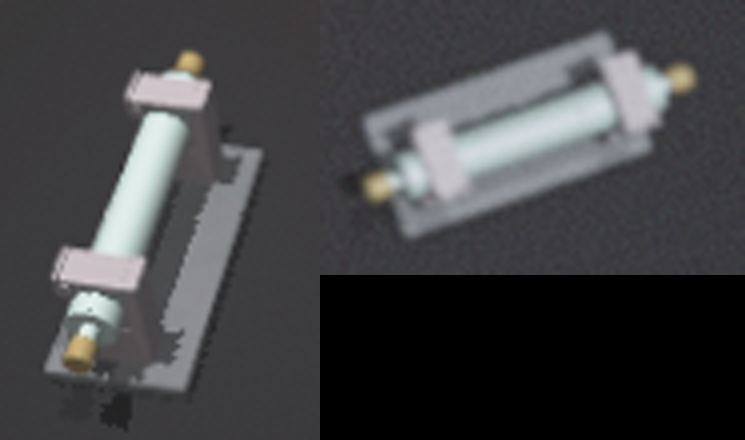

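The close crop confirms the choice: the three amber bottles at the listed pixels and the tube under two pinkish clips. The clip posts are on the far (+x) side, so the opening faces the robot. Next come the precise fits.

```bash
cat > fit.py <<'E'
from m import *
def near(x,y,r): return np.hypot(P[:,0]-x,P[:,1]-y)<r
def circ(q,r):
    return least_squares(lambda c:np.hypot(q[:,0]-c[0],q[:,1]-c[1])-r,q[:,:2].mean(0),loss='soft_l1',f_scale=.002).x
def sq(q,h):
    def f(p):
        c,s=np.cos(p[2]),np.sin(p[2]);d=q[:,:2]-p[:2]
        return np.abs(d@np.array([[c,-s],[s,c]])).max(1)-h
    return min((least_squares(f,[*((q[:,:2].min(0)+q[:,:2].max(0))/2),a],loss='soft_l1',f_scale=.002) for a in np.linspace(-.7,.7,6)),key=lambda o:o.cost).x
for n,x,y,r in (('wide',.463,-.096,.029),('slim',.464,.089,.017)):
    b=amber&near(x,y,.045)
    q=P[b&(P[:,2]>.015)&(P[:,2]<.055)]; print(n,'body',[circ(P[b&(src==s)&(P[:,2]>.015)&(P[:,2]<.055)],r).round(4) for s in (0,1)], 'cork',[np.median(P[near(x,y,.012)&(src==s)&(P[:,2]>.088)],axis=0).round(4) for s in (0,1)])
b=amber&near(.702,.096,.045)&(P[:,2]>.012)&(P[:,2]<.058)
print('square',[sq(P[b&(src==s)],.022).round(4) for s in (0,1)],sq(P[b],.022).round(4),'cork',[np.median(P[near(.7,.096,.02)&(src==s)&(P[:,2]>.088)],axis=0).round(4) for s in (0,1)])
hull=lambda q:cv2.convexHull(q[:,:2].astype(np.float32))[:,0]
for n,x,y,r in (('wtray',.579,.098,.046),('stray',.582,-.093,.034)):
    print(n,[circ(hull(P[amber&near(x,y,.06)&(src==s)&(P[:,2]<.03)&(P[:,2]>.004)]),r).round(4) for s in (0,1)])
for s in (0,1):
    print('sqtray',sq(hull(P[amber&near(.7025,-.097,.065)&(src==s)&(P[:,2]<.03)&(P[:,2]>.004)]),.039).round(4))
    q=P[amber&near(.563,.296,.1)&(src==s)&(P[:,2]>.004)]; (c,w,a)=cv2.minAreaRect(q[:,:2].astype(np.float32)); print('v',c,w,a, 'hi',np.percentile(q[:,2],99))
    t=near(.512,-.287,.11)&(src==s)
    cap=t&(hsv[:,0]>12)&(hsv[:,0]<32)&(hsv[:,1]>90)&(P[:,2]>.02)
    for sg in (-1,1):
        k=P[cap&((P[:,1]+.287)*sg>0)]; print(' cap',len(k),((k.min(0)+k.max(0))/2).round(4),np.median(k,axis=0).round(4))
    body=P[t&(C[:,1]>C[:,0]+8)&(P[:,2]>.04)&near(.512,-.287,.035)]
    l=cv2.fitLine(body[:,:2].astype(np.float32),cv2.DIST_HUBER,0,.01,.01).ravel(); print(' tube body',len(body),l, 'topz',np.percentile(body[:,2],95), 'yaw',np.arctan2(-l[0],l[1]))
E
python3 fit.py
```

```text
wide body [array([ 0.4631, -0.0949]), array([ 0.4629, -0.096 ])] cork [array([ 0.463 , -0.095 ,  0.0969]), array([ 0.4644, -0.0987,  0.0976])]
slim body [array([0.4671, 0.0931]), array([0.4669, 0.0918])] cork [array([0.4647, 0.0919, 0.0972]), array([0.4675, 0.0866, 0.0961])]
square [array([0.7045, 0.1026, 1.098 ]), array([ 0.7047,  0.101 , -0.4721])] [ 0.7047  0.1012 -0.4747] cork [array([0.703 , 0.1031, 0.0959]), array([0.7058, 0.0966, 0.0962])]
wtray [array([0.5781, 0.0995]), array([0.5797, 0.0971])]
stray [array([ 0.5818, -0.0923]), array([ 0.5828, -0.0945])]
sqtray [ 0.7019 -0.0974  0.0963]
v (0.5637363195419312, 0.2953310012817383) (0.1278504729270935, 0.0651162639260292) 76.08417510986328 hi 0.05257060402274336Traceback (most recent call last):
  File "fit.py", line 24, in <module>
    k=P[cap&((P[:,1]+.287)*sg>0)]; print(' cap',len(k),((k.min(0)+k.max(0))/2).round(4),np.median(k,axis=0).round(4))
                                                         ~~~~~^^^
    return umr_minimum(a, axis, None, out, keepdims, initial, where)
ValueError: zero-size array to reduction operation minimum which has no identity
```

```bash
sed -i "s/(hsv\[:,1\]>90)&(P\[:,2\]>.02)/(hsv[:,1]>60)\&(P[:,2]>.02)/; s/near(.512,-.287,.11)/near(.512,-.287,.13)/; s/hsv\[:,0\]>12)/hsv[:,0]>8)/" fit.py; sed -i "s/k=P\[cap&((P\[:,1\]+.287)\*sg>0)\];/k=P[cap\&((P[:,1]+.287)*sg>0)]\n        if len(k):/" fit.py; python3 fit.py | tail -9; python3 - <<'E'
from m import *
for u,v in((423,227),(482,206),(484,206),(421,227)): print(T['frame'][v,u],CT[v,u].round(3),hsv[v*640+u])
E
```

```text
v (0.5637363195419312, 0.2953310012817383) (0.1278504729270935, 0.0651162639260292) 76.08417510986328 hi 0.05257060402274336
 cap 20 [ 0.5385 -0.3667  0.0495] [ 0.5388 -0.3659  0.0502]
 cap 15 [ 0.4874 -0.2193  0.0504] [ 0.487  -0.2178  0.0488]
 tube body 207 [ 0.26677653 -0.9637584   0.5138816  -0.2882903 ] topz 0.06018072554708962 yaw -2.8715458
sqtray [ 0.703  -0.0994  0.091 ]
v (0.548846960067749, 0.29918527603149414) (0.13329429924488068, 0.10120058804750443) 76.45240020751953 hi 0.05252065819773857
 cap 60 [ 0.54   -0.3659  0.0478] [ 0.5405 -0.3671  0.0502]
 cap 22 [ 0.4886 -0.219   0.0494] [ 0.4901 -0.2195  0.0513]
 tube body 407 [ 0.31932583 -0.94764495  0.514668   -0.28481197] topz 0.05886910670393101 yaw -2.8165746
[191 182 158] [ 0.487 -0.223  0.053] [ 22  44 191]
[183 169 131] [ 0.536 -0.365  0.053] [ 22  72 183]
[132 123  98] [ 0.537 -0.372  0.049] [ 22  66 132]
[195 183 148] [ 0.487 -0.218  0.054] [ 22  61 195]
```

The positions agree between the two views to 2–3 mm. Now I'll move towards the slim bottle at (0.467, 0.0925).

Request:
{"method": "carry_out", "body": {"moves": [{"tx": 0.036, "ty": -0.084, "claw": 0.75}, {"tx": 0.036, "ty": -0.084, "claw": 0.75}, {"tx": 0.036, "ty": -0.084, "claw": 0.75}, {"tx": 0.036, "ty": -0.084, "claw": 0.75}, {"tx": 0.036, "ty": -0.084, "claw": 0.75}, {"tx": 0.036, "ty": -0.084, "claw": 0.75}, {"tx": 0.036, "ty": -0.084, "claw": 0.75}, {"tx": 0.036, "ty": -0.084, "claw": 0.75}, {"tx": 0.036, "ty": -0.084, "claw": 0.75}, {"tx": 0.036, "ty": -0.084, "claw": 0.75}, {"tx": 0.036, "ty": -0.084, "claw": 0.75}, {"claw": 0.75}]}}

```text
invalid input at $.moves[0]: expected keys tx, ty, tz, roll, claw
```

Request:
{"method": "carry_out", "body": {"moves": [{"tx": 0.036, "ty": -0.084, "tz": 0, "roll": 0, "claw": 0.75}, {"tx": 0.036, "ty": -0.084, "tz": 0, "roll": 0, "claw": 0.75}, {"tx": 0.036, "ty": -0.084, "tz": 0, "roll": 0, "claw": 0.75}, {"tx": 0.036, "ty": -0.084, "tz": 0, "roll": 0, "claw": 0.75}, {"tx": 0.036, "ty": -0.084, "tz": 0, "roll": 0, "claw": 0.75}, {"tx": 0.036, "ty": -0.084, "tz": 0, "roll": 0, "claw": 0.75}, {"tx": 0.036, "ty": -0.084, "tz": 0, "roll": 0, "claw": 0.75}, {"tx": 0.036, "ty": -0.084, "tz": 0, "roll": 0, "claw": 0.75}, {"tx": 0.036, "ty": -0.084, "tz": 0, "roll": 0, "claw": 0.75}, {"tx": 0.036, "ty": -0.084, "tz": 0, "roll": 0, "claw": 0.75}, {"tx": 0.036, "ty": -0.084, "tz": 0, "roll": 0, "claw": 0.75}, {"tx": 0, "ty": 0, "tz": 0, "roll": 0, "claw": 0.75}], "newtons": 40}}

```text
time_s: 1.15
tcp_pos: [0.4137, 0.2215, 0.2479]
eef_rot: [-3.138, 0.002, 2.733]
force: [-0.0, -0.8, 0.3]
grip_width: 0.0638
grip_force: 0.0
```

Request:
{"method": "carry_out", "body": {"moves": [{"tx": 0.028, "ty": -0.068, "tz": 0, "roll": 0, "claw": 0.75}, {"tx": 0.028, "ty": -0.068, "tz": 0, "roll": 0, "claw": 0.75}, {"tx": 0.028, "ty": -0.068, "tz": 0, "roll": 0, "claw": 0.75}, {"tx": 0.028, "ty": -0.068, "tz": 0, "roll": 0, "claw": 0.75}, {"tx": 0.028, "ty": -0.068, "tz": 0, "roll": 0, "claw": 0.75}, {"tx": 0, "ty": 0, "tz": 0, "roll": 0, "claw": 0.75}, {"tx": 0, "ty": 0, "tz": 0, "roll": 0, "claw": 0.75}, {"tx": 0, "ty": 0, "tz": 0, "roll": 0, "claw": 0.75}]}}

```text
time_s: 1.82
tcp_pos: [0.4664, 0.094, 0.2481]
eef_rot: [3.141, -0.001, 2.743]
force: [-0.1, -0.1, -0.3]
grip_width: 0.0645
grip_force: 0.0
```

```bash
python3 - <<'E'
from h import *
s=status.sense(); print(s['tcp_pos'],s['eef_rot'],s['joints'].round(2))
d=snap('wrist'); save(d['frame'],'w1')
C=cloud(d);q=C.reshape(-1,3);F=d['frame'].reshape(-1,3).astype(int)
h=cv2.cvtColor(d['frame'],cv2.COLOR_RGB2HSV).reshape(-1,3).astype(int)
b=(h[:,0]<22)&(h[:,1]>110)&(F[:,0]>45)&(np.hypot(q[:,0]-.467,q[:,1]-.092)<.04)&(q[:,2]>.01)
from scipy.optimize import least_squares
p=q[b&(q[:,2]<.06)];print(len(p),np.percentile(q[b][:,2],[2,98]))
print(least_squares(lambda c:np.hypot(p[:,0]-c[0],p[:,1]-c[1])-.017,[.467,.092],loss='soft_l1',f_scale=.002).x)
E
```

```text
[0.46641263 0.09398696 0.24812774] [ 3.14146692e+00 -7.43903345e-04  2.74280884e+00] [-0.1   0.16 -0.17  1.98  0.03  1.    0.89]
210 [0.01756752 0.31227756]
[0.46696194 0.09178174]
```

Request:
{"method": "carry_out", "body": {"moves": [{"tx": 0.001, "ty": -0.004, "tz": -0.06, "roll": 0, "claw": 0.75}, {"tx": 0, "ty": 0, "tz": -0.07, "roll": 0, "claw": 0.75}, {"tx": 0, "ty": 0, "tz": -0.07, "roll": 0, "claw": 0.75}, {"tx": 0, "ty": 0, "tz": -0.07, "roll": 0, "claw": 0.75}, {"tx": 0, "ty": 0, "tz": -0.07, "roll": 0, "claw": 0.75}, {"tx": 0, "ty": 0, "tz": -0.06, "roll": 0, "claw": 0.75}, {"tx": 0, "ty": 0, "tz": -0.05, "roll": 0, "claw": 0.75}, {"tx": 0, "ty": 0, "tz": -0.035, "roll": 0, "claw": 0.75}, {"tx": 0, "ty": 0, "tz": -0.02, "roll": 0, "claw": 0.75}, {"tx": 0, "ty": 0, "tz": 0, "roll": 0, "claw": 0.75}, {"tx": 0, "ty": 0, "tz": 0, "roll": 0, "claw": 0.75}, {"tx": 0, "ty": 0, "tz": 0, "roll": 0, "claw": 0.5}]}}

```text
time_s: 2.87
tcp_pos: [0.4678, 0.0925, 0.0472]
eef_rot: [3.14, 0.001, 2.744]
force: [-0.5, -0.2, 0.2]
grip_width: 0.0533
grip_force: 0.0
```

Request:
{"method": "carry_out", "body": {"moves": [{"tx": 0, "ty": 0, "tz": 0, "roll": 0, "claw": 0.2}, {"tx": 0, "ty": 0, "tz": 0, "roll": 0, "claw": 0.2}, {"tx": 0, "ty": 0, "tz": 0, "roll": 0, "claw": 0.2}, {"tx": 0, "ty": 0, "tz": 0, "roll": 0, "claw": 0.2}, {"tx": 0, "ty": 0, "tz": 0, "roll": 0, "claw": 0.2}, {"tx": 0, "ty": 0, "tz": 0, "roll": 0, "claw": 0.2}]}}

```text
time_s: 3.37
tcp_pos: [0.4681, 0.092, 0.0474]
eef_rot: [3.14, 0.002, 2.743]
force: [-0.8, 0.3, 6.7]
grip_width: 0.0329
grip_force: 39.5
```

Request:
{"method": "carry_out", "body": {"moves": [{"tx": 0, "ty": 0, "tz": 0.02, "roll": 0, "claw": 0.2}, {"tx": 0, "ty": 0, "tz": 0.04, "roll": 0, "claw": 0.2}, {"tx": 0, "ty": 0, "tz": 0.06, "roll": 0, "claw": 0.2}, {"tx": 0, "ty": 0, "tz": 0.07, "roll": 0, "claw": 0.2}, {"tx": 0, "ty": 0, "tz": 0.06, "roll": 0, "claw": 0.2}, {"tx": 0, "ty": 0, "tz": 0.04, "roll": 0, "claw": 0.2}, {"tx": 0, "ty": 0, "tz": 0.02, "roll": 0, "claw": 0.2}, {"tx": 0, "ty": 0, "tz": 0, "roll": 0, "claw": 0.2}]}}

```text
time_s: 4.03
tcp_pos: [0.4684, 0.0919, 0.1724]
eef_rot: [3.139, 0.003, 2.743]
force: [-0.6, -0.5, -0.8]
grip_width: 0.033
grip_force: 40.1
```

Request:
{"method": "carry_out", "body": {"moves": [{"tx": 0.016, "ty": -0.024, "tz": 0, "roll": 0, "claw": 0.2}, {"tx": 0.03, "ty": -0.05, "tz": 0, "roll": 0, "claw": 0.2}, {"tx": 0.04, "ty": -0.065, "tz": 0, "roll": 0, "claw": 0.2}, {"tx": 0.04, "ty": -0.065, "tz": 0, "roll": 0, "claw": 0.2}, {"tx": 0.04, "ty": -0.065, "tz": 0, "roll": 0, "claw": 0.2}, {"tx": 0.04, "ty": -0.065, "tz": 0, "roll": 0, "claw": 0.2}, {"tx": 0.04, "ty": -0.065, "tz": 0, "roll": 0, "claw": 0.2}, {"tx": 0.026, "ty": -0.045, "tz": 0, "roll": 0, "claw": 0.2}, {"tx": 0.014, "ty": -0.02, "tz": 0, "roll": 0, "claw": 0.2}, {"tx": 0, "ty": 0, "tz": 0, "roll": 0, "claw": 0.2}, {"tx": 0, "ty": 0, "tz": 0, "roll": 0, "claw": 0.2}]}}

```text
time_s: 4.95
tcp_pos: [0.5804, -0.0934, 0.1687]
eef_rot: [-3.141, -0.003, 2.742]
force: [-0.5, 1.2, -1.7]
grip_width: 0.033
grip_force: 40.0
```

```bash
cat > wt.py <<'E'
import sys
from h import *
from scipy.optimize import least_squares
# wrist view: fit a tray's outline (amber, low) near x,y ; arg r>0 circle, else square half side
x,y,r=map(float,sys.argv[1:4]); d=snap('wrist'); save(d['frame'],sys.argv[4])
s=status.sense(); print(s['tcp_pos'].round(4),s['eef_rot'].round(3),'w',round(s['grip_width'],4),'t',s['time_s'])
q=cloud(d).reshape(-1,3);F=d['frame'].reshape(-1,3).astype(int)
h=cv2.cvtColor(d['frame'],cv2.COLOR_RGB2HSV).reshape(-1,3).astype(int)
b=(h[:,0]<22)&(h[:,1]>110)&(F[:,0]>45)&(np.hypot(q[:,0]-x,q[:,1]-y)<abs(r)*1.5+.01)
t=q[b&(q[:,2]>.004)&(q[:,2]<.022)]
if len(t)>50:
    hu=cv2.convexHull(t[:,:2].astype(np.float32))[:,0]
    print('tray pts',len(t),'mid',((t.min(0)+t.max(0))/2).round(4),'ext',np.ptp(t,axis=0).round(3),'rect',cv2.minAreaRect(t[:,:2].astype(np.float32)))
    print('circ',least_squares(lambda c:np.hypot(hu[:,0]-c[0],hu[:,1]-c[1])-r,[x,y],loss='soft_l1',f_scale=.002).x.round(4))
E
python3 wt.py .582 -.093 .034 w2
```

```text
[ 0.5804 -0.0922  0.1691] [ 3.141e+00 -3.000e-03  2.744e+00] w 0.033 t 5.0
tray pts 3673 mid [ 0.5806 -0.0925  0.0095] ext [0.066 0.067 0.011] rect ((0.5775438547134399, -0.09075739234685898), (0.06690695136785507, 0.05888497829437256), 63.53793716430664)
circ [ 0.5815 -0.0927]
```

Request:
{"method": "carry_out", "body": {"moves": [{"tx": 0.003, "ty": -0.002, "tz": -0.03, "roll": 0, "claw": 0.2}, {"tx": 0, "ty": 0, "tz": -0.05, "roll": 0, "claw": 0.2}, {"tx": 0, "ty": 0, "tz": -0.05, "roll": 0, "claw": 0.2}, {"tx": 0, "ty": 0, "tz": -0.05, "roll": 0, "claw": 0.2}, {"tx": 0, "ty": 0, "tz": -0.04, "roll": 0, "claw": 0.2}, {"tx": 0, "ty": 0, "tz": -0.03, "roll": 0, "claw": 0.2}, {"tx": 0, "ty": 0, "tz": -0.02, "roll": 0, "claw": 0.2}, {"tx": 0, "ty": 0, "tz": -0.01, "roll": 0, "claw": 0.2}, {"tx": 0, "ty": 0, "tz": -0.005, "roll": 0, "claw": 0.2}, {"tx": 0, "ty": 0, "tz": -0.003, "roll": 0, "claw": 0.2}, {"tx": 0, "ty": 0, "tz": 0, "roll": 0, "claw": 0.2}, {"tx": 0, "ty": 0, "tz": 0, "roll": 0, "claw": 0.2}]}}

```text
time_s: 6.0
tcp_pos: [0.5834, -0.0947, 0.0559]
eef_rot: [3.141, 0.001, 2.743]
force: [-0.7, -1.1, -1.4]
grip_width: 0.0329
grip_force: 40.1
```

Request:
{"method": "carry_out", "body": {"moves": [{"tx": -0.002, "ty": 0.002, "tz": -0.003, "roll": 0, "claw": 0.2}, {"tx": 0, "ty": 0, "tz": -0.003, "roll": 0, "claw": 0.2}, {"tx": 0, "ty": 0, "tz": -0.002, "roll": 0, "claw": 0.2}, {"tx": 0, "ty": 0, "tz": 0, "roll": 0, "claw": 0.2}, {"tx": 0, "ty": 0, "tz": 0, "roll": 0, "claw": 0.2}]}}

```text
time_s: 6.42
tcp_pos: [0.5825, -0.0939, 0.0535]
eef_rot: [3.141, 0.001, 2.743]
force: [-2.4, 0.2, 8.7]
grip_width: 0.0328
grip_force: 41.0
```

Contact made (8.7 N upward). Next I'll release, rise, and go over to the wide bottle at (0.463, -0.0955).

Request:
{"method": "carry_out", "body": {"moves": [{"tx": 0, "ty": 0, "tz": 0, "roll": 0, "claw": 0.45}, {"tx": 0, "ty": 0, "tz": 0, "roll": 0, "claw": 0.55}, {"tx": 0, "ty": 0, "tz": 0, "roll": 0, "claw": 0.65}, {"tx": 0, "ty": 0, "tz": 0, "roll": 0, "claw": 0.65}, {"tx": 0, "ty": 0, "tz": 0.03, "roll": 0, "claw": 0.65}, {"tx": 0, "ty": 0, "tz": 0.05, "roll": 0, "claw": 0.65}, {"tx": 0, "ty": 0, "tz": 0.08, "roll": 0, "claw": 0.65}, {"tx": 0, "ty": 0, "tz": 0.08, "roll": 0, "claw": 1}, {"tx": 0, "ty": 0, "tz": 0.08, "roll": 0, "claw": 1}, {"tx": 0, "ty": 0, "tz": 0.08, "roll": 0, "claw": 1}, {"tx": 0, "ty": 0, "tz": 0.05, "roll": 0, "claw": 1}]}}

```text
time_s: 7.33
tcp_pos: [0.5833, -0.0939, 0.2366]
eef_rot: [3.14, 0.005, 2.743]
force: [0.6, -0.1, 0.3]
grip_width: 0.0856
grip_force: 0.0
```

Request:
{"method": "carry_out", "body": {"moves": [{"tx": -0.05, "ty": 0, "tz": 0, "roll": 0, "claw": 1}, {"tx": -0.07, "ty": 0, "tz": 0, "roll": 0, "claw": 1}, {"tx": -0.07, "ty": 0, "tz": 0, "roll": 0, "claw": 1}, {"tx": -0.06, "ty": -0.002, "tz": 0, "roll": 0, "claw": 1}, {"tx": -0.04, "ty": -0.002, "tz": 0, "roll": 0, "claw": 1}, {"tx": -0.009, "ty": 0, "tz": 0, "roll": 0, "claw": 1}, {"tx": 0, "ty": 0, "tz": 0, "roll": 0, "claw": 1}, {"tx": 0, "ty": 0, "tz": 0, "roll": 0, "claw": 1}]}}

```text
time_s: 8.0
tcp_pos: [0.4634, -0.0954, 0.2328]
eef_rot: [3.141, 0.002, 2.743]
force: [-0.3, 0.0, -0.5]
grip_width: 0.0852
grip_force: 0.0
```

```bash
cat > wb.py <<'E'
import sys
from h import *
from scipy.optimize import least_squares
x,y,r=map(float,sys.argv[1:4]); 
s=status.sense(); print(s['tcp_pos'].round(4),s['eef_rot'].round(3),'w',round(s['grip_width'],4),'t',s['time_s'])
for n in sys.argv[4:]:
    d=snap(n);q=cloud(d).reshape(-1,3);F=d['frame'].reshape(-1,3).astype(int)
    h=cv2.cvtColor(d['frame'],cv2.COLOR_RGB2HSV).reshape(-1,3).astype(int)
    b=(h[:,0]<22)&(h[:,1]>110)&(F[:,0]>45)&(np.hypot(q[:,0]-x,q[:,1]-y)<r+.015)&(q[:,2]>.018)&(q[:,2]<.12)
    p=q[b&(q[:,2]<.058)]; print(n,len(p),'z',np.percentile(q[b][:,2],[2,98]).round(3),least_squares(lambda c:np.hypot(p[:,0]-c[0],p[:,1]-c[1])-r,[x,y],loss='soft_l1',f_scale=.002).x.round(4))
E
python3 wb.py .463 -.0955 .029 wrist; python3 wb.py .582 -.093 .017 top scene
```

```text
[ 0.4634 -0.0954  0.2328] [3.141e+00 2.000e-03 2.743e+00] w 0.0852 t 8.0
wrist 249 z [0.027 0.097] [ 0.4632 -0.0953]
[ 0.4637 -0.0953  0.2326] [3.141e+00 2.000e-03 2.743e+00] w 0.0851 t 8.05
top 4 z [0.032 0.095] [ 0.5952 -0.0866]
scene 253 z [0.02  0.106] [ 0.5813 -0.0944]
```

Request:
{"method": "carry_out", "body": {"moves": [{"tx": 0, "ty": 0, "tz": -0.04, "roll": 0, "claw": 1}, {"tx": 0, "ty": 0, "tz": -0.07, "roll": 0, "claw": 1}, {"tx": 0, "ty": 0, "tz": -0.07, "roll": 0, "claw": 1}, {"tx": 0, "ty": 0, "tz": -0.07, "roll": 0, "claw": 1}, {"tx": 0, "ty": 0, "tz": -0.07, "roll": 0, "claw": 1}, {"tx": 0, "ty": 0, "tz": -0.06, "roll": 0, "claw": 1}, {"tx": 0, "ty": 0, "tz": -0.045, "roll": 0, "claw": 1}, {"tx": 0, "ty": 0, "tz": -0.03, "roll": 0, "claw": 1}, {"tx": 0, "ty": 0, "tz": -0.01, "roll": 0, "claw": 1}, {"tx": 0, "ty": 0, "tz": 0, "roll": 0, "claw": 1}, {"tx": 0, "ty": 0, "tz": 0, "roll": 0, "claw": 0.75}, {"tx": 0, "ty": 0, "tz": 0, "roll": 0, "claw": 0.5}]}}

```text
time_s: 9.15
tcp_pos: [0.4634, -0.0955, 0.0466]
eef_rot: [3.141, 0.001, 2.743]
force: [-0.4, 0.7, 0.1]
grip_width: 0.0635
grip_force: 0.0
```

Request:
{"method": "carry_out", "body": {"moves": [{"tx": 0, "ty": 0, "tz": 0, "roll": 0, "claw": 0.5}, {"tx": 0, "ty": 0, "tz": 0, "roll": 0, "claw": 0.5}, {"tx": 0, "ty": 0, "tz": 0, "roll": 0, "claw": 0.5}, {"tx": 0, "ty": 0, "tz": 0, "roll": 0, "claw": 0.5}], "newtons": 50}}

```text
time_s: 9.48
tcp_pos: [0.4634, -0.0956, 0.0473]
eef_rot: [3.141, 0.002, 2.743]
force: [-0.3, 0.7, 6.1]
grip_width: 0.0561
grip_force: 53.3
```

Request:
{"method": "carry_out", "body": {"moves": [{"tx": 0, "ty": 0, "tz": 0.02, "roll": 0, "claw": 0.5}, {"tx": 0, "ty": 0, "tz": 0.04, "roll": 0, "claw": 0.5}, {"tx": 0, "ty": 0, "tz": 0.06, "roll": 0, "claw": 0.5}, {"tx": 0, "ty": 0, "tz": 0.07, "roll": 0, "claw": 0.5}, {"tx": 0, "ty": 0, "tz": 0.06, "roll": 0, "claw": 0.5}, {"tx": 0, "ty": 0, "tz": 0.04, "roll": 0, "claw": 0.5}, {"tx": 0, "ty": 0, "tz": 0.02, "roll": 0, "claw": 0.5}, {"tx": 0, "ty": 0, "tz": 0, "roll": 0, "claw": 0.5}]}}

```text
time_s: 10.15
tcp_pos: [0.4635, -0.0957, 0.1721]
eef_rot: [3.141, 0.004, 2.743]
force: [0.2, 0.0, -3.5]
grip_width: 0.0567
grip_force: 54.4
```

Request:
{"method": "carry_out", "body": {"moves": [{"tx": 0.015, "ty": 0.025, "tz": 0, "roll": 0, "claw": 0.5}, {"tx": 0.03, "ty": 0.05, "tz": 0, "roll": 0, "claw": 0.5}, {"tx": 0.04, "ty": 0.068, "tz": 0, "roll": 0, "claw": 0.5}, {"tx": 0.04, "ty": 0.068, "tz": 0, "roll": 0, "claw": 0.5}, {"tx": 0.04, "ty": 0.068, "tz": 0, "roll": 0, "claw": 0.5}, {"tx": 0.04, "ty": 0.068, "tz": 0, "roll": 0, "claw": 0.5}, {"tx": 0.04, "ty": 0.068, "tz": 0, "roll": 0, "claw": 0.5}, {"tx": 0.028, "ty": 0.045, "tz": 0, "roll": 0, "claw": 0.5}, {"tx": 0.015, "ty": 0.025, "tz": 0, "roll": 0, "claw": 0.5}, {"tx": 0, "ty": 0, "tz": 0, "roll": 0, "claw": 0.5}, {"tx": 0, "ty": 0, "tz": 0, "roll": 0, "claw": 0.5}, {"tx": 0, "ty": 0, "tz": 0, "roll": 0, "claw": 0.5}]}}

```text
time_s: 11.15
tcp_pos: [0.5764, 0.0964, 0.1689]
eef_rot: [-3.139, -0.002, 2.741]
force: [0.1, -0.1, -3.1]
grip_width: 0.0564
grip_force: 54.3
```

```bash
python3 wt.py .579 .098 .046 w3
```

```text
[0.5766 0.0962 0.1692] [-3.139e+00 -1.000e-03  2.740e+00] w 0.0569 t 11.2
tray pts 4630 mid [0.5732 0.0994 0.0097] ext [0.082 0.091 0.011] rect ((0.5667226314544678, 0.10513921082019806), (0.09098666906356812, 0.06587246060371399), 62.99454116821289)
circ [0.5784 0.0991]
```

Request:
{"method": "carry_out", "body": {"moves": [{"tx": 0.005, "ty": 0.005, "tz": -0.03, "roll": 0, "claw": 0.5}, {"tx": 0, "ty": 0, "tz": -0.05, "roll": 0, "claw": 0.5}, {"tx": 0, "ty": 0, "tz": -0.05, "roll": 0, "claw": 0.5}, {"tx": 0, "ty": 0, "tz": -0.05, "roll": 0, "claw": 0.5}, {"tx": 0, "ty": 0, "tz": -0.04, "roll": 0, "claw": 0.5}, {"tx": 0, "ty": 0, "tz": -0.03, "roll": 0, "claw": 0.5}, {"tx": 0, "ty": 0, "tz": -0.02, "roll": 0, "claw": 0.5}, {"tx": 0, "ty": 0, "tz": -0.01, "roll": 0, "claw": 0.5}, {"tx": 0, "ty": 0, "tz": -0.004, "roll": 0, "claw": 0.5}, {"tx": 0, "ty": 0, "tz": -0.003, "roll": 0, "claw": 0.5}, {"tx": 0, "ty": 0, "tz": 0, "roll": 0, "claw": 0.5}, {"tx": 0, "ty": 0, "tz": 0, "roll": 0, "claw": 0.5}]}}

```text
time_s: 12.2
tcp_pos: [0.5803, 0.1007, 0.056]
eef_rot: [3.141, 0.001, 2.743]
force: [-0.2, 0.4, -3.8]
grip_width: 0.0562
grip_force: 54.3
```

Request:
{"method": "carry_out", "body": {"moves": [{"tx": 0, "ty": 0, "tz": -0.002, "roll": 0, "claw": 0.5}, {"tx": 0, "ty": 0, "tz": -0.002, "roll": 0, "claw": 0.5}, {"tx": 0, "ty": 0, "tz": 0, "roll": 0, "claw": 0.5}, {"tx": 0, "ty": 0, "tz": 0, "roll": 0, "claw": 0.5}]}}

```text
time_s: 12.53
tcp_pos: [0.5796, 0.1007, 0.0536]
eef_rot: [3.141, 0.0, 2.743]
force: [0.5, -0.7, -3.7]
grip_width: 0.0566
grip_force: 54.3
```

Request:
{"method": "carry_out", "body": {"moves": [{"tx": -0.002, "ty": -0.004, "tz": -0.002, "roll": 0, "claw": 0.5}, {"tx": 0, "ty": 0, "tz": -0.002, "roll": 0, "claw": 0.5}, {"tx": 0, "ty": 0, "tz": 0, "roll": 0, "claw": 0.5}, {"tx": 0, "ty": 0, "tz": 0, "roll": 0, "claw": 0.5}]}}

```text
time_s: 12.87
tcp_pos: [0.5795, 0.1002, 0.0533]
eef_rot: [3.14, 0.001, 2.744]
force: [-2.0, 0.9, 5.9]
grip_width: 0.0566
grip_force: 55.2
```

Request:
{"method": "carry_out", "body": {"moves": [{"tx": 0, "ty": 0, "tz": 0, "roll": 0, "claw": 0.7}, {"tx": 0, "ty": 0, "tz": 0, "roll": 0, "claw": 0.85}, {"tx": 0, "ty": 0, "tz": 0, "roll": 0, "claw": 0.9}, {"tx": 0, "ty": 0, "tz": 0, "roll": 0, "claw": 0.9}, {"tx": 0, "ty": 0, "tz": 0.03, "roll": 0, "claw": 0.9}, {"tx": 0, "ty": 0, "tz": 0.05, "roll": 0, "claw": 0.9}, {"tx": 0, "ty": 0, "tz": 0.08, "roll": 0, "claw": 0.9}, {"tx": 0, "ty": 0, "tz": 0.08, "roll": 0, "claw": 0.9}, {"tx": 0, "ty": 0, "tz": 0.08, "roll": 0, "claw": 0.9}, {"tx": 0, "ty": 0, "tz": 0.08, "roll": 0, "claw": 0.9}, {"tx": 0, "ty": 0, "tz": 0.05, "roll": 0, "claw": 0.9}]}}

```text
time_s: 13.78
tcp_pos: [0.5801, 0.0992, 0.2366]
eef_rot: [3.139, 0.004, 2.743]
force: [1.0, 0.6, 0.6]
grip_width: 0.0769
grip_force: 0.0
```

Request:
{"method": "carry_out", "body": {"moves": [{"tx": 0.03, "ty": 0, "tz": 0, "roll": -0.03, "claw": 0.9}, {"tx": 0.06, "ty": 0, "tz": 0, "roll": -0.03, "claw": 0.9}, {"tx": 0.07, "ty": 0, "tz": 0, "roll": -0.03, "claw": 0.9}, {"tx": 0.07, "ty": 0.002, "tz": 0, "roll": -0.03, "claw": 0.9}, {"tx": 0.05, "ty": 0, "tz": 0, "roll": -0.03, "claw": 0.9}, {"tx": 0.03, "ty": 0, "tz": 0, "roll": 0, "claw": 0.9}, {"tx": 0, "ty": 0, "tz": 0, "roll": 0, "claw": 0.9}, {"tx": 0, "ty": 0, "tz": 0, "roll": 0, "claw": 0.9}, {"tx": 0, "ty": 0, "tz": 0, "roll": 0, "claw": 0.9}]}}

```text
time_s: 14.53
tcp_pos: [0.7018, 0.0999, 0.2321]
eef_rot: [-3.141, -0.001, 2.668]
force: [0.6, -0.6, -1.0]
grip_width: 0.0772
grip_force: 0.0
```

```bash
python3 wb.py .579 .098 .029 top scene;  cat > sqf.py <<'E'
from h import *
from scipy.optimize import least_squares
for n,x,y,h in (('wrist',.7047,.1013,.022),):
    d=snap(n);save(d['frame'],'w4');q=cloud(d).reshape(-1,3);F=d['frame'].reshape(-1,3).astype(int)
    hs=cv2.cvtColor(d['frame'],cv2.COLOR_RGB2HSV).reshape(-1,3).astype(int)
    b=(hs[:,0]<22)&(hs[:,1]>110)&(F[:,0]>45)&(np.hypot(q[:,0]-x,q[:,1]-y)<.045)&(q[:,2]>.012)&(q[:,2]<.06); p=q[b]
    def f(a):
        c,s=np.cos(a[2]),np.sin(a[2]);return np.abs((p[:,:2]-a[:2])@np.array([[c,-s],[s,c]])).max(1)-h
    print(len(p),least_squares(f,[x,y,-.47],loss='soft_l1',f_scale=.002).x.round(4))
s=status.sense(); print(s['tcp_pos'].round(4),s['eef_rot'].round(3),s['joints'].round(2))
# obstacles near
T=dict(np.load('top.npz'));C=cloud(T).reshape(-1,3)
for nm,x0,x1,y0,y1 in (('box',.6,.95,-.2,-.02),('rack',.6,.95,.02,.2)):
    k=C[(C[:,0]>x0)&(C[:,0]<x1)&(C[:,1]>y0)&(C[:,1]<y1)&(C[:,2]>.03)&(C[:,2]<.3)]; print(nm,np.histogram(k[:,0],np.arange(.6,.96,.02)),k[:,2].max())
E
python3 sqf.py
```

```text
[0.7018 0.0999 0.2321] [-3.141e+00 -1.000e-03  2.668e+00] w 0.0772 t 14.5333
330 [ 0.703   0.1002 -0.4746]
[0.7018 0.0999 0.2323] [-3.141 -0.     2.668] [-0.1   0.59 -0.12  1.41  0.07  1.15  0.87]
box (array([   0,    0,    0,    0,    0,    0,    0,    0,    0,    0, 1097,
        585,  603,  566,  502,  522,  193]), array([0.6 , 0.62, 0.64, 0.66, 0.68, 0.7 , 0.72, 0.74, 0.76, 0.78, 0.8 ,
       0.82, 0.84, 0.86, 0.88, 0.9 , 0.92, 0.94])) 0.11788313016908214
rack (array([  0,   0,   0,  11,   0,   0,   0,   0,  56,  33,  32,  64,  22,
        57,  69, 185,   0]), array([0.6 , 0.62, 0.64, 0.66, 0.68, 0.7 , 0.72, 0.74, 0.76, 0.78, 0.8 ,
       0.82, 0.84, 0.86, 0.88, 0.9 , 0.92, 0.94])) 0.29807051280477204Traceback (most recent call last):
  File "wb.py", line 10, in <module>
    p=q[b&(q[:,2]<.058)]; print(n,len(p),'z',np.percentile(q[b][:,2],[2,98]).round(3),least_squares(lambda c:np.hypot(p[:,0]-c[0],p[:,1]-c[1])-r,[x,y],loss='soft_l1',f_scale=.002).x.round(4))
                                             ~~~~~~~~~~~~~^^^^^^^^^^^^^^^^^^
    return _quantile_unchecked(
        a, q, axis, out, overwrite_input, method, keepdims, weights)
    return _ureduce(a,
                    func=_quantile_ureduce_func,
    ...<5 lines>...
                    overwrite_input=overwrite_input,
                    method=method)
    r = func(a, **kwargs)
    result = _quantile(arr,
                       quantiles=q,
    ...<2 lines>...
                       out=out,
                       weights=wgt)
    slices_having_nans = np.isnan(arr[-1, ...])
                                  ~~~^^^^^^^^^
IndexError: index -1 is out of bounds for axis 0 with size 0
```

Request:
{"method": "carry_out", "body": {"moves": [{"tx": 0.005, "ty": 0.002, "tz": -0.04, "roll": 0, "claw": 0.9}, {"tx": 0, "ty": 0, "tz": -0.07, "roll": 0, "claw": 0.9}, {"tx": 0, "ty": 0, "tz": -0.07, "roll": 0, "claw": 0.9}, {"tx": 0, "ty": 0, "tz": -0.07, "roll": 0, "claw": 0.9}, {"tx": 0, "ty": 0, "tz": -0.07, "roll": 0, "claw": 0.9}, {"tx": 0, "ty": 0, "tz": -0.06, "roll": 0, "claw": 0.9}, {"tx": 0, "ty": 0, "tz": -0.045, "roll": 0, "claw": 0.9}, {"tx": 0, "ty": 0, "tz": -0.03, "roll": 0, "claw": 0.9}, {"tx": 0, "ty": 0, "tz": -0.01, "roll": 0, "claw": 0.9}, {"tx": 0, "ty": 0, "tz": 0, "roll": 0, "claw": 0.9}, {"tx": 0, "ty": 0, "tz": 0, "roll": 0, "claw": 0.65}, {"tx": 0, "ty": 0, "tz": 0, "roll": 0, "claw": 0.35}]}}

```text
time_s: 15.63
tcp_pos: [0.7061, 0.1008, 0.0479]
eef_rot: [3.14, 0.002, 2.668]
force: [0.7, -0.2, 0.2]
grip_width: 0.0544
grip_force: 0.0
```

Request:
{"method": "carry_out", "body": {"moves": [{"tx": 0, "ty": 0, "tz": 0, "roll": 0, "claw": 0.35}, {"tx": 0, "ty": 0, "tz": 0, "roll": 0, "claw": 0.35}, {"tx": 0, "ty": 0, "tz": 0, "roll": 0, "claw": 0.35}, {"tx": 0, "ty": 0, "tz": 0, "roll": 0, "claw": 0.35}]}}

```text
time_s: 15.97
tcp_pos: [0.7062, 0.1008, 0.048]
eef_rot: [3.14, 0.003, 2.668]
force: [0.2, -0.7, 7.1]
grip_width: 0.0431
grip_force: 52.1
```

Request:
{"method": "carry_out", "body": {"moves": [{"tx": 0, "ty": 0, "tz": 0.02, "roll": 0, "claw": 0.35}, {"tx": 0, "ty": 0, "tz": 0.04, "roll": 0, "claw": 0.35}, {"tx": 0, "ty": 0, "tz": 0.06, "roll": 0, "claw": 0.35}, {"tx": 0, "ty": 0, "tz": 0.07, "roll": 0, "claw": 0.35}, {"tx": 0, "ty": 0, "tz": 0.06, "roll": 0, "claw": 0.35}, {"tx": 0, "ty": 0, "tz": 0.04, "roll": 0, "claw": 0.35}, {"tx": 0, "ty": 0, "tz": 0.02, "roll": 0, "claw": 0.35}, {"tx": 0, "ty": 0, "tz": 0, "roll": 0, "claw": 0.35}]}}

```text
time_s: 16.63
tcp_pos: [0.7063, 0.1009, 0.1735]
eef_rot: [3.139, 0.004, 2.668]
force: [0.5, 0.1, -0.8]
grip_width: 0.0434
grip_force: 51.4
```

Request:
{"method": "carry_out", "body": {"moves": [{"tx": -0.002, "ty": -0.03, "tz": 0, "roll": 0.08, "claw": 0.35}, {"tx": -0.002, "ty": -0.05, "tz": 0, "roll": 0.14, "claw": 0.35}, {"tx": -0.002, "ty": -0.068, "tz": 0, "roll": 0.14, "claw": 0.35}, {"tx": 0, "ty": -0.068, "tz": 0, "roll": 0.14, "claw": 0.35}, {"tx": 0, "ty": -0.068, "tz": 0, "roll": 0.14, "claw": 0.35}, {"tx": 0, "ty": -0.068, "tz": 0, "roll": 0.14, "claw": 0.35}, {"tx": 0, "ty": -0.068, "tz": 0, "roll": 0.14, "claw": 0.35}, {"tx": 0, "ty": -0.05, "tz": 0, "roll": 0.14, "claw": 0.35}, {"tx": 0, "ty": -0.027, "tz": 0, "roll": 0.08, "claw": 0.35}, {"tx": 0, "ty": 0, "tz": 0, "roll": 0, "claw": 0.35}, {"tx": 0, "ty": 0, "tz": 0, "roll": 0, "claw": 0.35}, {"tx": 0, "ty": 0, "tz": 0, "roll": 0, "claw": 0.35}]}}

```text
time_s: 17.63
tcp_pos: [0.7019, -0.0961, 0.169]
eef_rot: [3.14, -0.001, -3.045]
force: [0.1, 0.2, -0.8]
grip_width: 0.0432
grip_force: 51.4
```

```bash
python3 wt.py .7025 -.098 .045 w5; python3 - <<'E'
from m import *
T=snap('scene'); q=cloud(T).reshape(-1,3);h=cv2.cvtColor(T['frame'],cv2.COLOR_RGB2HSV).reshape(-1,3)
t=dict(np.load('top.npz'))
b=(h[:,0]<22)&(h[:,1]>110)&(q[:,2]>.07)&(np.hypot(q[:,0]-.703,q[:,1]+.098)<.07); print('bottle pts z>.07',b.sum(),np.percentile(q[b],[1,50,99],axis=0).round(3) if b.any() else '')
b&=(q[:,2]>.15-.02)&(q[:,2]<.19); 
if b.any(): print(cv2.minAreaRect(q[b][:,:2].astype(np.float32)))
E
python3 wb.py .579 .098 .029 scene
```

```text
[ 0.7021 -0.0955  0.1693] [ 3.140e+00 -1.000e-03 -3.044e+00] w 0.0434 t 17.6833
tray pts 3003 mid [ 0.6944 -0.0987  0.0095] ext [0.069 0.081 0.011] rect ((0.6942843794822693, -0.09838531911373138), (0.06334497779607773, 0.07805977761745453), 4.8276777267456055)
circ [ 0.6945 -0.0997]
bottle pts z>.07 692 [[ 0.681 -0.122  0.125]
 [ 0.715 -0.116  0.155]
 [ 0.724 -0.078  0.255]]
((0.7096834182739258, -0.10519304871559143), (0.05692071095108986, 0.03585444390773773), 57.16292190551758)
[ 0.7023 -0.0955  0.1695] [ 3.140e+00 -1.000e-03 -3.043e+00] w 0.0433 t 17.7333
scene 261 z [0.02  0.105] [0.5794 0.1   ]
```

View pics/w5.png

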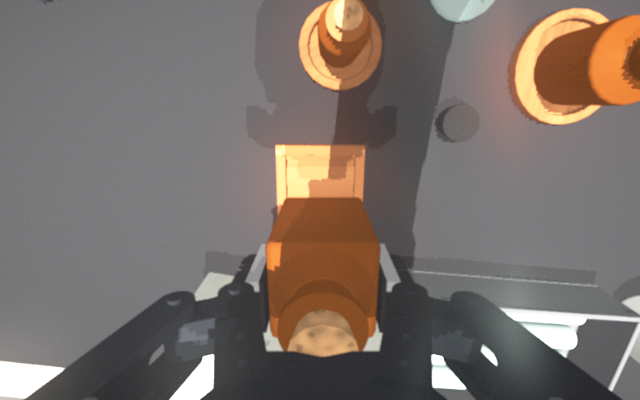

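The view shows the bottle square over its tray (bottle base about 283–363 at row 200, tray 275–365 at row 145). The slim bottle stands in its tray at (340,45) and the wide one in its own at (580,70). Next I'll lower the square bottle.

Request:
{"method": "carry_out", "body": {"moves": [{"tx": 0.003, "ty": -0.006, "tz": -0.03, "roll": 0, "claw": 0.35}, {"tx": 0, "ty": 0, "tz": -0.05, "roll": 0, "claw": 0.35}, {"tx": 0, "ty": 0, "tz": -0.05, "roll": 0, "claw": 0.35}, {"tx": 0, "ty": 0, "tz": -0.05, "roll": 0, "claw": 0.35}, {"tx": 0, "ty": 0, "tz": -0.04, "roll": 0, "claw": 0.35}, {"tx": 0, "ty": 0, "tz": -0.03, "roll": 0, "claw": 0.35}, {"tx": 0, "ty": 0, "tz": -0.02, "roll": 0, "claw": 0.35}, {"tx": 0, "ty": 0, "tz": -0.01, "roll": 0, "claw": 0.35}, {"tx": 0, "ty": 0, "tz": -0.004, "roll": 0, "claw": 0.35}, {"tx": 0, "ty": 0, "tz": -0.003, "roll": 0, "claw": 0.35}, {"tx": 0, "ty": 0, "tz": 0, "roll": 0, "claw": 0.35}, {"tx": 0, "ty": 0, "tz": 0, "roll": 0, "claw": 0.35}]}}

```text
time_s: 18.78
tcp_pos: [0.7043, -0.1007, 0.0562]
eef_rot: [-3.141, 0.002, -3.045]
force: [-0.3, -0.3, -0.5]
grip_width: 0.0436
grip_force: 51.4
```

Request:
{"method": "carry_out", "body": {"moves": [{"tx": 0, "ty": 0, "tz": -0.002, "roll": 0, "claw": 0.35}, {"tx": 0, "ty": 0, "tz": -0.002, "roll": 0, "claw": 0.35}, {"tx": 0, "ty": 0, "tz": 0, "roll": 0, "claw": 0.35}, {"tx": 0, "ty": 0, "tz": 0, "roll": 0, "claw": 0.35}]}}

```text
time_s: 19.12
tcp_pos: [0.7039, -0.1007, 0.054]
eef_rot: [-3.141, 0.001, -3.045]
force: [0.1, -0.2, 0.7]
grip_width: 0.0437
grip_force: 51.5
```

Request:
{"method": "carry_out", "body": {"moves": [{"tx": 0, "ty": 0.004, "tz": -0.002, "roll": 0, "claw": 0.35}, {"tx": 0, "ty": 0, "tz": -0.001, "roll": 0, "claw": 0.35}, {"tx": 0, "ty": 0, "tz": 0, "roll": 0, "claw": 0.35}, {"tx": 0, "ty": 0, "tz": 0, "roll": 0, "claw": 0.35}]}}

```text
time_s: 19.45
tcp_pos: [0.704, -0.1007, 0.054]
eef_rot: [-3.14, 0.001, -3.046]
force: [-2.1, -2.7, 6.7]
grip_width: 0.0433
grip_force: 52.6
```

Request:
{"method": "carry_out", "body": {"moves": [{"tx": 0, "ty": 0, "tz": 0, "roll": 0, "claw": 0.6}, {"tx": 0, "ty": 0, "tz": 0, "roll": 0, "claw": 0.7}, {"tx": 0, "ty": 0, "tz": 0, "roll": 0, "claw": 0.75}, {"tx": 0, "ty": 0, "tz": 0, "roll": 0, "claw": 0.75}, {"tx": 0, "ty": 0, "tz": 0.03, "roll": 0, "claw": 0.75}, {"tx": 0, "ty": 0, "tz": 0.05, "roll": 0, "claw": 0.75}, {"tx": 0, "ty": 0, "tz": 0.08, "roll": 0, "claw": 0.75}, {"tx": 0, "ty": 0, "tz": 0.08, "roll": 0, "claw": 0.75}, {"tx": 0, "ty": 0, "tz": 0.08, "roll": 0, "claw": 0.75}, {"tx": 0, "ty": 0, "tz": 0.08, "roll": 0, "claw": 0.75}, {"tx": 0, "ty": 0, "tz": 0.05, "roll": 0, "claw": 0.75}]}}

```text
time_s: 20.37
tcp_pos: [0.7051, -0.0988, 0.2376]
eef_rot: [-3.141, 0.005, -3.045]
force: [0.7, -0.1, 0.8]
grip_width: 0.0641
grip_force: 0.0
```

Request:
{"method": "carry_out", "body": {"moves": [{"tx": -0.03, "ty": -0.03, "tz": 0, "roll": -0.24, "claw": 0.75}, {"tx": -0.045, "ty": -0.045, "tz": 0, "roll": -0.24, "claw": 0.75}, {"tx": -0.045, "ty": -0.045, "tz": 0, "roll": -0.24, "claw": 0.75}, {"tx": -0.045, "ty": -0.045, "tz": 0, "roll": -0.24, "claw": 0.75}, {"tx": -0.045, "ty": -0.045, "tz": 0, "roll": -0.24, "claw": 0.75}, {"tx": -0.045, "ty": -0.045, "tz": 0, "roll": -0.24, "claw": 0.75}, {"tx": -0.045, "ty": -0.045, "tz": 0, "roll": -0.24, "claw": 0.75}, {"tx": -0.045, "ty": -0.045, "tz": 0, "roll": -0.24, "claw": 0.75}, {"tx": -0.045, "ty": -0.045, "tz": 0, "roll": -0.24, "claw": 0.75}, {"tx": -0.045, "ty": -0.045, "tz": 0, "roll": -0.24, "claw": 0.75}, {"tx": -0.04, "ty": -0.04, "tz": 0, "roll": -0.24, "claw": 0.75}, {"tx": 0, "ty": 0, "tz": 0, "roll": -0.05, "claw": 0.75}]}}

```text
time_s: 21.37
tcp_pos: [0.5094, -0.2941, 0.2334]
eef_rot: [-3.139, 0.002, 1.88]
force: [0.1, -1.3, 0.7]
grip_width: 0.0641
grip_force: 0.0
```

Request:
{"method": "carry_out", "body": {"moves": [{"tx": 0, "ty": 0, "tz": 0, "roll": 0, "claw": 0.75}, {"tx": 0, "ty": 0, "tz": 0, "roll": 0, "claw": 0.75}, {"tx": 0, "ty": 0, "tz": 0, "roll": 0, "claw": 0.75}]}}

```text
time_s: 21.62
tcp_pos: [0.5147, -0.2876, 0.2327]
eef_rot: [3.14, -0.0, 1.896]
force: [0.9, -0.2, -0.0]
grip_width: 0.0642
grip_force: 0.0
```

```bash
python3 - <<'E'
from h import *
s=status.sense(); print(s['tcp_pos'].round(4),s['eef_rot'].round(3),s['joints'].round(2))
for n in ('wrist','top','scene'): save(snap(n)['frame'],n+'6')
E
```

```text
[ 0.5147 -0.2876  0.2327] [ 3.14  -0.     1.896] [ 0.4   0.37  0.09  1.74 -0.04  1.03  0.82]
```

View pics/wrist6.png

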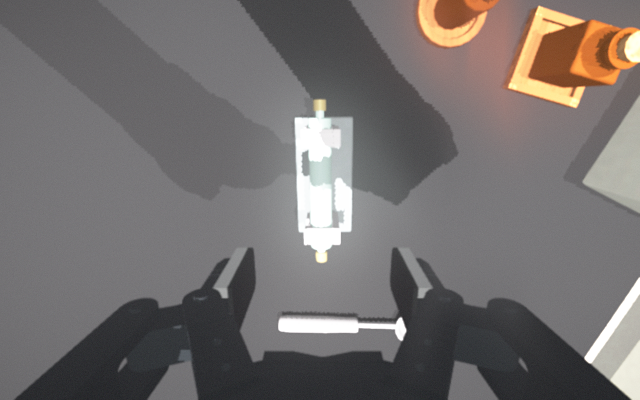

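The wrist view shows the tube aligned with the image columns, with its caps at (320,104) and (321,256) and the clip opening to the left. The square bottle stands in its tray at (600,50). Next I'll locate the caps.

```bash
python3 - <<'E'
from h import *
d=dict(np.load('wrist.npz')); h=cv2.cvtColor(d['frame'],cv2.COLOR_RGB2HSV).astype(int)
m=((h[...,0]>8)&(h[...,0]<32)&(h[...,1]>70)&(h[...,2]>60)).astype(np.uint8); m[:, :290]=0; m[:,350:]=0; m[290:]=0; m[:80]=0
n,l,st,ce=cv2.connectedComponentsWithStats(m)
C=cloud(d); W=[]
for i in range(1,n):
    if st[i,4]>15:
        print(st[i],ce[i],'depth med',np.median(C[l==i],axis=0).round(4)); W.append(onplane(d,[ce[i]],.047)[0]); print(W[-1].round(4))
# tube glass ends: body between caps; overall tips
if len(W)==2:
    tip=[onplane(d,[[320,st[1,1]]],.045)[0]] 
    a,b=W; m=(a+b)/2; v=b-a; print('mid',m.round(4),'len',np.linalg.norm(v),'yaw',np.arctan2(-v[0],v[1]))
# glass: top of middle part
g=C[150:225,305:335].reshape(-1,3); g=g[(g[:,2]>.045)&(g[:,2]<.07)]; print('body top z',np.percentile(g[:,2],[50,95]))
# base and scene caps
q=C.reshape(-1,3); F=d['frame'].reshape(-1,3).astype(int)
b=(q[:,2]>.005)&(q[:,2]<.016)&(np.hypot(q[:,0]-.514,q[:,1]+.29)<.085)&(F.min(1)>110)&(F.ptp(1)<40) if hasattr(F,'ptp') else (q[:,2]>.005)&(q[:,2]<.016)&(np.hypot(q[:,0]-.514,q[:,1]+.29)<.085)&(F.min(1)>110)
print('base',cv2.minAreaRect(q[b][:,:2].astype(np.float32)))
E
```

```text
[314 100   5  10  42] [315.80952381 104.16666667] depth med [ 0.4848 -0.2198  0.0506]
[ 0.4846 -0.2199  0.047 ]
[321 100   4  10  31] [322.90322581 104.09677419] depth med [ 0.4909 -0.2176  0.0501]
[ 0.4909 -0.2177  0.047 ]
mid [ 0.4877 -0.2188  0.047 ] len 0.006596788323263129 yaw -1.235906502325032
body top z [0.05497463 0.05707516]
base ((0.5170583128929138, -0.2908168435096741), (0.06209934502840042, 0.12992341816425323), 19.360013961791992)
```

Request:
{"method": "carry_out", "body": {"moves": [{"tx": -0.004, "ty": -0.01, "tz": -0.04, "roll": 0.025, "claw": 0.75}, {"tx": 0, "ty": 0, "tz": -0.06, "roll": 0, "claw": 0.75}, {"tx": 0, "ty": 0, "tz": -0.07, "roll": 0, "claw": 0.75}, {"tx": 0, "ty": 0, "tz": -0.07, "roll": 0, "claw": 0.75}, {"tx": 0, "ty": 0, "tz": -0.06, "roll": 0, "claw": 0.75}, {"tx": 0, "ty": 0, "tz": -0.06, "roll": 0, "claw": 0.75}, {"tx": 0, "ty": 0, "tz": -0.05, "roll": 0, "claw": 0.75}, {"tx": 0, "ty": 0, "tz": -0.03, "roll": 0, "claw": 0.75}, {"tx": 0, "ty": 0, "tz": -0.02, "roll": 0, "claw": 0.75}, {"tx": 0, "ty": 0, "tz": -0.01, "roll": 0, "claw": 0.75}, {"tx": 0, "ty": 0, "tz": 0, "roll": 0, "claw": 0.75}, {"tx": 0, "ty": 0, "tz": 0, "roll": 0, "claw": 0.75}]}}

```text
time_s: 22.77
tcp_pos: [0.5127, -0.2933, 0.0451]
eef_rot: [3.141, 0.001, 1.906]
force: [0.6, 0.5, 0.5]
grip_width: 0.0639
grip_force: 0.0
```

Request:
{"method": "carry_out", "body": {"moves": [{"tx": 0, "ty": 0, "tz": 0, "roll": 0, "claw": 0.4}, {"tx": 0, "ty": 0, "tz": 0, "roll": 0, "claw": 0.3}, {"tx": 0, "ty": 0, "tz": 0, "roll": 0, "claw": 0.15}, {"tx": 0, "ty": 0, "tz": 0, "roll": 0, "claw": 0.1}, {"tx": 0, "ty": 0, "tz": 0, "roll": 0, "claw": 0.1}, {"tx": 0, "ty": 0, "tz": 0, "roll": 0, "claw": 0.1}, {"tx": 0, "ty": 0, "tz": 0, "roll": 0, "claw": 0.1}], "newtons": 35}}

```text
time_s: 23.35
tcp_pos: [0.5127, -0.2932, 0.045]
eef_rot: [3.141, 0.001, 1.905]
force: [0.9, 0.7, 4.9]
grip_width: 0.0204
grip_force: 34.4
```

Request:
{"method": "carry_out", "body": {"moves": [{"tx": -0.008, "ty": -0.003, "tz": 0, "roll": 0, "claw": 0.1}, {"tx": -0.012, "ty": -0.004, "tz": 0, "roll": 0, "claw": 0.1}, {"tx": -0.014, "ty": -0.005, "tz": 0, "roll": 0, "claw": 0.1}, {"tx": -0.014, "ty": -0.005, "tz": 0, "roll": 0, "claw": 0.1}, {"tx": -0.014, "ty": -0.005, "tz": 0, "roll": 0, "claw": 0.1}, {"tx": -0.014, "ty": -0.005, "tz": 0, "roll": 0, "claw": 0.1}, {"tx": -0.014, "ty": -0.005, "tz": 0, "roll": 0, "claw": 0.1}, {"tx": -0.014, "ty": -0.005, "tz": 0, "roll": 0, "claw": 0.1}, {"tx": -0.014, "ty": -0.005, "tz": 0, "roll": 0, "claw": 0.1}, {"tx": 0, "ty": 0, "tz": 0, "roll": 0, "claw": 0.1}, {"tx": 0, "ty": 0, "tz": 0, "roll": 0, "claw": 0.1}]}}

```text
time_s: 24.27
tcp_pos: [0.4643, -0.3102, 0.0443]
eef_rot: [-3.141, -0.0, 1.904]
force: [0.5, 0.7, -0.1]
grip_width: 0.021
grip_force: 34.7
```

```bash
python3 - <<'E'
from h import *
s=status.sense(); print(s['tcp_pos'].round(4),s['eef_rot'].round(3),s['force'].round(1),s['grip_width'])
w=snap('wrist')['frame']; sc=snap('scene')['frame'][240:370,150:290]
save(np.hstack([w[60:330,190:450],cv2.resize(sc,(291,270))]),'pull')
E
```

```text
[ 0.4643 -0.3102  0.0443] [-3.141 -0.     1.904] [ 0.5  0.7 -0.1] 0.020996622453678844
```

View pics/pull.png

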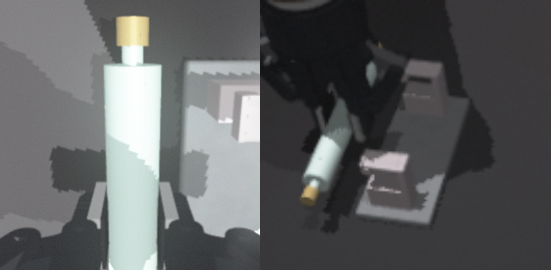

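The tube is out and straight in the grip: the wrist crop shows it upright with its cap at (132,30), and the scene crop shows both clips empty. Next I'll lift it and carry it to the V stand.

Request:
{"method": "carry_out", "body": {"moves": [{"tx": 0, "ty": 0, "tz": 0.02, "roll": 0, "claw": 0.1}, {"tx": 0, "ty": 0, "tz": 0.05, "roll": 0, "claw": 0.1}, {"tx": 0, "ty": 0, "tz": 0.07, "roll": 0, "claw": 0.1}, {"tx": 0, "ty": 0, "tz": 0.07, "roll": 0, "claw": 0.1}, {"tx": 0, "ty": 0, "tz": 0.07, "roll": 0, "claw": 0.1}, {"tx": 0, "ty": 0, "tz": 0.06, "roll": 0, "claw": 0.1}, {"tx": 0, "ty": 0, "tz": 0.04, "roll": 0, "claw": 0.1}, {"tx": 0, "ty": 0, "tz": 0.02, "roll": 0, "claw": 0.1}, {"tx": 0, "ty": 0, "tz": 0, "roll": 0, "claw": 0.1}]}}

```text
time_s: 25.12
tcp_pos: [0.4662, -0.3103, 0.2069]
eef_rot: [3.139, 0.003, 1.906]
force: [-0.5, -0.6, -0.2]
grip_width: 0.0209
grip_force: 34.7
```

Request:
{"method": "carry_out", "body": {"moves": [{"tx": 0.015, "ty": 0.04, "tz": 0, "roll": -0.08, "claw": 0.1}, {"tx": 0.015, "ty": 0.09, "tz": 0, "roll": -0.08, "claw": 0.1}, {"tx": 0.015, "ty": 0.09, "tz": 0, "roll": -0.08, "claw": 0.1}, {"tx": 0.015, "ty": 0.09, "tz": 0, "roll": -0.08, "claw": 0.1}, {"tx": 0.015, "ty": 0.09, "tz": 0, "roll": -0.08, "claw": 0.1}, {"tx": 0.015, "ty": 0.09, "tz": 0, "roll": -0.08, "claw": 0.1}, {"tx": 0.015, "ty": 0.09, "tz": 0, "roll": -0.08, "claw": 0.1}, {"tx": 0.015, "ty": 0.09, "tz": 0, "roll": -0.08, "claw": 0.1}, {"tx": 0.015, "ty": 0.09, "tz": 0, "roll": -0.08, "claw": 0.1}, {"tx": 0.015, "ty": 0.09, "tz": 0, "roll": -0.08, "claw": 0.1}, {"tx": 0.015, "ty": 0.09, "tz": 0, "roll": -0.08, "claw": 0.1}, {"tx": 0.015, "ty": 0.09, "tz": 0, "roll": -0.08, "claw": 0.1}]}}

```text
time_s: 26.12
tcp_pos: [0.5358, 0.104, 0.2028]
eef_rot: [-3.139, 0.001, 1.424]
force: [-0.3, -1.4, -0.4]
grip_width: 0.021
grip_force: 34.7
```

Request:
{"method": "carry_out", "body": {"moves": [{"tx": 0.015, "ty": 0.09, "tz": 0, "roll": -0.065, "claw": 0.1}, {"tx": 0.015, "ty": 0.09, "tz": 0, "roll": -0.065, "claw": 0.1}, {"tx": 0.015, "ty": 0.09, "tz": 0, "roll": -0.065, "claw": 0.1}, {"tx": 0.015, "ty": 0.09, "tz": 0, "roll": 0, "claw": 0.1}, {"tx": 0.008, "ty": 0.07, "tz": 0, "roll": 0, "claw": 0.1}, {"tx": 0, "ty": 0.04, "tz": 0, "roll": 0, "claw": 0.1}, {"tx": 0, "ty": 0.014, "tz": 0, "roll": 0, "claw": 0.1}, {"tx": 0, "ty": 0, "tz": 0, "roll": 0, "claw": 0.1}, {"tx": 0, "ty": 0, "tz": 0, "roll": 0, "claw": 0.1}, {"tx": 0, "ty": 0, "tz": 0, "roll": 0, "claw": 0.1}]}}

```text
time_s: 26.95
tcp_pos: [0.5644, 0.2926, 0.204]
eef_rot: [3.141, 0.002, 1.325]
force: [-0.9, -0.9, -0.5]
grip_width: 0.0213
grip_force: 34.7
```

```bash
python3 - <<'E'
from h import *
s=status.sense(); print(s['tcp_pos'].round(4),s['eef_rot'].round(3),s['grip_width'])
for n in ('wrist','scene'):
    d=snap(n); save(d['frame'],n+'7'); q=cloud(d).reshape(-1,3); h=cv2.cvtColor(d['frame'],cv2.COLOR_RGB2HSV).reshape(-1,3).astype(int)
    a=(h[:,0]<22)&(h[:,1]>110)&(h[:,2]>45)&(np.hypot(q[:,0]-.5637,q[:,1]-.2953)<.085)&(q[:,2]>.004)&(q[:,2]<.065)
    print(n,a.sum(),'all',cv2.minAreaRect(q[a][:,:2].astype(np.float32)))
    for lo,hi in((.004,.016),(.03,.06)):
        k=q[a&(q[:,2]>lo)&(q[:,2]<hi)]
        if len(k)>20: print(lo,cv2.minAreaRect(k[:,:2].astype(np.float32)))
    c,s_=np.cos(-.244),np.sin(-.244)
    k=q[a&(q[:,2]>.03)]; L=(k[:,:2]-[.5637,.2953])@np.array([[c,-s_],[s_,c]])
    for sg in(-1,1):
        e=L[L[:,1]*sg>0]
        if len(e): print(' post',sg,len(e),e.min(0).round(4),e.max(0).round(4),'top z',np.percentile(k[L[:,1]*sg>0][:,2],97).round(4))
E
```

```text
[0.5644 0.2926 0.204 ] [3.141e+00 2.000e-03 1.325e+00] 0.021339597955317546
wrist 1243 all ((0.5643406510353088, 0.298170268535614), (0.1279776245355606, 0.06354347616434097), 76.61050415039062)
0.004 ((0.5643406510353088, 0.298170268535614), (0.1279776245355606, 0.06354347616434097), 76.61050415039062)
0.03 ((0.5643060207366943, 0.29747670888900757), (0.11138556152582169, 0.05402243509888649), 76.37112426757812)
 post -1 39 [-0.0261 -0.0533] [ 0.0274 -0.038 ] top z 0.0482
 post 1 261 [-0.0272  0.042 ] [0.0268 0.0581] top z 0.0506
scene 990 all ((0.5629193186759949, 0.2878492772579193), (0.1406126618385315, 0.06913627684116364), 75.46427154541016)
0.004 ((0.5629193186759949, 0.2878492772579193), (0.1406126618385315, 0.06913627684116364), 75.46427154541016)
0.03 ((0.5658827424049377, 0.29533278942108154), (0.11770044267177582, 0.05787220224738121), 75.95609283447266)
 post -1 178 [-0.0258 -0.0583] [ 0.031 -0.037] top z 0.053
 post 1 141 [-0.0268  0.0378] [0.0311 0.0594] top z 0.0515
```

View pics/wrist7.png

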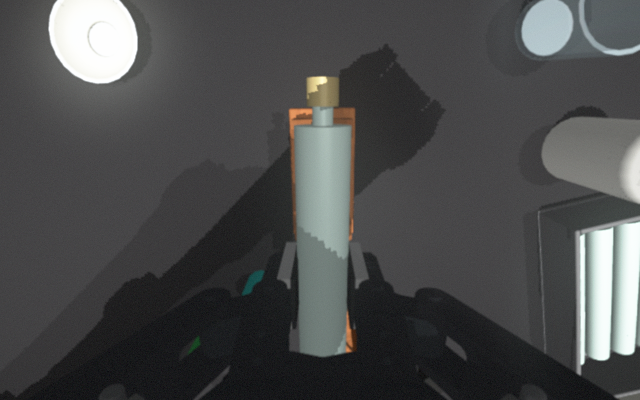

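The tube (column 323) lies centred over the V stand (columns 290–355) and parallel to it. Next I'll lower it.

Request:
{"method": "carry_out", "body": {"moves": [{"tx": 0, "ty": 0.01, "tz": -0.03, "roll": 0.015, "claw": 0.1}, {"tx": 0, "ty": 0, "tz": -0.06, "roll": 0, "claw": 0.1}, {"tx": 0, "ty": 0, "tz": -0.06, "roll": 0, "claw": 0.1}, {"tx": 0, "ty": 0, "tz": -0.06, "roll": 0, "claw": 0.1}, {"tx": 0, "ty": 0, "tz": -0.06, "roll": 0, "claw": 0.1}, {"tx": 0, "ty": 0, "tz": -0.04, "roll": 0, "claw": 0.1}, {"tx": 0, "ty": 0, "tz": -0.03, "roll": 0, "claw": 0.1}, {"tx": 0, "ty": 0, "tz": -0.02, "roll": 0, "claw": 0.1}, {"tx": 0, "ty": 0, "tz": -0.01, "roll": 0, "claw": 0.1}, {"tx": 0, "ty": 0, "tz": 0, "roll": 0, "claw": 0.1}, {"tx": 0, "ty": 0, "tz": 0, "roll": 0, "claw": 0.1}]}}

```text
time_s: 27.97
tcp_pos: [0.5646, 0.3001, 0.057]
eef_rot: [3.141, -0.001, 1.335]
force: [0.0, 0.5, 0.9]
grip_width: 0.0211
grip_force: 34.7
```

Request:
{"method": "carry_out", "body": {"moves": [{"tx": -0.001, "ty": -0.007, "tz": -0.007, "roll": 0, "claw": 0.1}, {"tx": 0, "ty": 0, "tz": -0.007, "roll": 0, "claw": 0.1}, {"tx": 0, "ty": 0, "tz": -0.005, "roll": 0, "claw": 0.1}, {"tx": 0, "ty": 0, "tz": -0.003, "roll": 0, "claw": 0.1}, {"tx": 0, "ty": 0, "tz": 0, "roll": 0, "claw": 0.1}, {"tx": 0, "ty": 0, "tz": 0, "roll": 0, "claw": 0.1}]}}

```text
time_s: 28.47
tcp_pos: [0.5635, 0.2971, 0.0475]
eef_rot: [-3.142, -0.0, 1.335]
force: [-1.0, -0.3, 0.1]
grip_width: 0.0208
grip_force: 34.7
```

Request:
{"method": "carry_out", "body": {"moves": [{"tx": 0, "ty": 0, "tz": -0.003, "roll": 0, "claw": 0.1}, {"tx": 0, "ty": 0, "tz": -0.002, "roll": 0, "claw": 0.1}, {"tx": 0, "ty": 0, "tz": 0, "roll": 0, "claw": 0.1}, {"tx": 0, "ty": 0, "tz": 0, "roll": 0, "claw": 0.1}]}}

```text
time_s: 28.8
tcp_pos: [0.5645, 0.2972, 0.0461]
eef_rot: [3.14, -0.001, 1.335]
force: [0.4, 0.1, 1.9]
grip_width: 0.0206
grip_force: 35.1
```

Request:
{"method": "carry_out", "body": {"moves": [{"tx": 0, "ty": 0, "tz": -0.002, "roll": 0, "claw": 0.1}, {"tx": 0, "ty": 0, "tz": 0, "roll": 0, "claw": 0.1}, {"tx": 0, "ty": 0, "tz": 0, "roll": 0, "claw": 0.1}]}}

```text
time_s: 29.05
tcp_pos: [0.5648, 0.2971, 0.0457]
eef_rot: [3.14, -0.001, 1.335]
force: [2.4, -1.3, 5.1]
grip_width: 0.021
grip_force: 35.4
```

Contact at 5 N. Next I'll open gently, rise, and draw back clear to +y.

Request:
{"method": "carry_out", "body": {"moves": [{"tx": 0, "ty": 0, "tz": 0, "roll": 0, "claw": 0.35}, {"tx": 0, "ty": 0, "tz": 0, "roll": 0, "claw": 0.45}, {"tx": 0, "ty": 0, "tz": 0, "roll": 0, "claw": 0.6}, {"tx": 0, "ty": 0, "tz": 0, "roll": 0, "claw": 0.7}, {"tx": 0, "ty": 0, "tz": 0, "roll": 0, "claw": 0.7}, {"tx": 0, "ty": 0, "tz": 0.02, "roll": 0, "claw": 0.7}, {"tx": 0, "ty": 0, "tz": 0.04, "roll": 0, "claw": 0.7}, {"tx": 0, "ty": 0, "tz": 0.07, "roll": 0, "claw": 0.7}, {"tx": 0, "ty": 0, "tz": 0.08, "roll": 0, "claw": 0.7}, {"tx": 0, "ty": 0, "tz": 0.08, "roll": 0, "claw": 0.7}, {"tx": 0, "ty": 0, "tz": 0.08, "roll": 0, "claw": 0.7}, {"tx": 0, "ty": 0, "tz": 0.05, "roll": 0, "claw": 0.7}]}}

```text
time_s: 30.05
tcp_pos: [0.5648, 0.2977, 0.2173]
eef_rot: [3.138, -0.003, 1.335]
force: [-0.0, -0.3, 0.5]
grip_width: 0.0596
grip_force: 0.0
```

Request:
{"method": "carry_out", "body": {"moves": [{"tx": -0.03, "ty": 0.04, "tz": 0, "roll": 0, "claw": 0.7}, {"tx": -0.06, "ty": 0.06, "tz": 0, "roll": 0, "claw": 0.7}, {"tx": -0.07, "ty": 0.07, "tz": 0, "roll": 0, "claw": 0.7}, {"tx": -0.07, "ty": 0.07, "tz": 0, "roll": 0, "claw": 0.7}, {"tx": -0.07, "ty": 0.07, "tz": 0, "roll": 0, "claw": 0.7}, {"tx": -0.07, "ty": 0.07, "tz": 0, "roll": 0, "claw": 0.7}, {"tx": -0.06, "ty": 0.06, "tz": 0, "roll": 0, "claw": 0.7}, {"tx": -0.03, "ty": 0.03, "tz": 0, "roll": 0, "claw": 0.7}, {"tx": 0, "ty": 0, "tz": 0, "roll": 0, "claw": 0.7}, {"tx": 0, "ty": 0, "tz": 0, "roll": 0, "claw": 0.7}, {"tx": 0, "ty": 0, "tz": 0, "roll": 0, "claw": 0.7}]}}

```text
time_s: 30.97
tcp_pos: [0.3806, 0.484, 0.213]
eef_rot: [3.141, 0.0, 1.334]
force: [0.0, -0.9, 0.2]
grip_width: 0.06
grip_force: 0.0
```

```bash
python3 wb.py .582 -.093 .017 top scene;python3 wb.py .579 .0985 .029 top scene; python3 - <<'E'
from h import *
d0=[cloud(dict(np.load('top.npz')))]
from scipy.optimize import least_squares
T=dict(np.load('top.npz'));S=dict(np.load('scene.npz'))
for n,d in(('top',T),('scene',S)):
    q=cloud(d).reshape(-1,3);h=cv2.cvtColor(d['frame'],cv2.COLOR_RGB2HSV).reshape(-1,3).astype(int);F=d['frame'].reshape(-1,3).astype(int)
    b=(h[:,0]<22)&(h[:,1]>110)&(h[:,2]>45)&(np.hypot(q[:,0]-.7025,q[:,1]+.098)<.04)&(q[:,2]<.11)
    p=q[b&(q[:,2]>.022)&(q[:,2]<.064)]
    def f(a):
        c,s=np.cos(a[2]),np.sin(a[2]);return np.abs((p[:,:2]-a[:2])@np.array([[c,-s],[s,c]])).max(1)-.022
    print(n,'square',len(p),least_squares(f,[.7025,-.098,.09],loss='soft_l1',f_scale=.002).x.round(4),'top z',np.percentile(q[b][:,2],98))
    t=(F[:,1]>F[:,0]+5)&(np.hypot(q[:,0]-.564,q[:,1]-.297)<.075)&(q[:,2]>.03)&(q[:,2]<.08)
    print(' tube',t.sum(),cv2.minAreaRect(q[t][:,:2].astype(np.float32)),'top z',np.percentile(q[t][:,2],[50,95]))
    k=q[(np.hypot(q[:,0]-.518,q[:,1])<.035)&(q[:,2]>.07)&(q[:,2]<.1)]; print(' flask cork',np.median(k,axis=0).round(4))
a=cv2.resize(T['frame'][100:260,160:500],(0,0),fx=2.2,fy=2.2); b=cv2.resize(S['frame'][110:320,200:450],(0,0),fx=1.15,fy=1.15)
o=np.zeros((352+242,748,3),np.uint8);o[:352]=a;o[352:352+len(b[:242]),:b.shape[1]]=b[:242];save(o,'end')
E
```

```text
[0.3806 0.484  0.213 ] [3.141 0.    1.334] w 0.06 t 30.9667
top 46 z [0.019 0.104] [ 0.5818 -0.0931]
scene 245 z [0.02  0.106] [ 0.5815 -0.0944]
[0.3814 0.4834 0.2128] [3.141e+00 1.000e-03 1.332e+00] w 0.06 t 31.0667
top 72 z [0.02  0.098] [0.5798 0.1014]
scene 350 z [0.02  0.105] [0.5793 0.1   ]
top square 99 [ 0.7023 -0.0999  0.0975] top z 0.09516452079713732
 tube 465 ((0.5651541352272034, 0.29835376143455505), (0.14033162593841553, 0.0216253399848938), 76.64056396484375) top z [0.05553597 0.05946731]
 flask cork [0.5237 0.001  0.0841]
scene square 432 [ 0.7025 -0.1013  0.0979] top z 0.10427022346970413
 tube 295 ((0.5674557685852051, 0.29433104395866394), (0.13459283113479614, 0.02069193497300148), 75.0096664428711) top z [0.05623885 0.05977838]
 flask cork [ 0.5272 -0.0048  0.0833]
```

View pics/end.png

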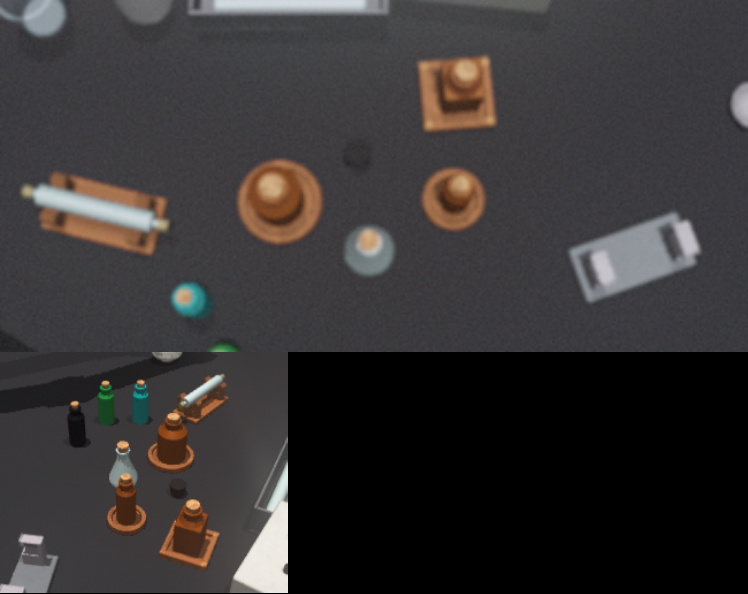

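The final view shows the three bottles upright in their own trays at (275,200), (455,195) and (460,90). The tube lies in both notches at (95,210), the clips are empty, and the flask is unmoved at (369,250). I'm handing the job in.

```bash
python3 -c "
from bench import workorder; print(workorder.close_job())"
```

```text
the job is handed in; nothing more can be done
None
```

The job is handed in at about 31 s of the 112 s. In the last camera check all three bottles stood upright in their own trays, the tube lay in both V notches, and the flask had not moved; the hand-in returned no verdict.

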